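# Lock the extruder gate with the rearmost pin of a crowded hook

### The arm

A 6-joint arm with a two-finger parallel gripper is mounted at the origin on the work surface. World frame = base frame: x ahead of the robot, y to its left, z up, the work surface at z = 0. Lengths are in m, angles in rad, forces in N, time in s.
With the tool pointing down it reaches from about 0.35 to 0.775 m from the base axis. Payload 7.3 kg.
Tool frame: the origin (TCP) lies midway between the tips of the shut fingers; the grasp point (between the pads) lies 19 mm behind it (bot.hold_point_z is the distance from the TCP to the grasp point, in m); z points along the fingers, y is the line along which they close (so a half turn about z gives the same grasp; the last joint's range is limited). The gripper opens to 92 mm and grips with 3 to 60 N. Pads are 19 mm wide; open, the fingers measure 130 mm over their backs; the gripper's body (75 mm by 190 mm) begins 47 mm behind the grasp point.
Start: joints at [-1.495, 0.342, 1.524, -0, 1.275, -0.146], TCP at [0.116, -0.512, 0.227] pointing down, gripper open.
Joint ranges: [-2.53, 2.53], [-0.77, 2.02], [0.04, 2.7], [-1, 4.14], [0.28, 2.66], [-3.11, 3.11]. Speed limits (rad/s): [2.57, 2.57, 3.14, 3.14, 3.14, 3.14].

### API

Orientations are given as a unit quaternion [x, y, z, w].
In Python, from cell import bot gives the robot as it stands. The module is installed in compiled form; this text tells all that it offers.
- The arm moves only by the tool step_arm, never from a script. Its argument "plan" is a list of rows, each a list of 4 numbers: the shift along the tool's x, y, z in mm, then the turn about the tool's z in degrees. A call has 1 to 12 rows; each row shifts and turns the commanded pose from where the row before left it, along the tool's axes as they then stand; what a row does not reach is not made up. A row lasts 1/10 s, in which the tool goes at most 50 mm and 8.59 degrees, less where a joint would pass 70% of its speed; a pose out of reach is approached as far as the arm can. A call is refused whole if a number of a shift passes 50 or a number of a turn 8.59, either way. A call with a gripper value outside its range is refused whole. "hand" is the gripper's target within -1 to 1 (shut at 1, half-way at 0, fully open at -1), set as the call begins (left out, the last holds). The fingers move at their own pace and stop on an object; "grip_force" is the grip in N (left out, the last holds). Time passes only in rows, so rows that do not move let the fingers close. It gives the time, the measured TCP pose, the force, the opening and the grip force at its end, in the units of the state.
- bot.read_state(): the state, without advancing time (a new reading comes with each control period).
- bot.capture(name): name is "scene" or "side" or "wrist"; returns (picture, depth): 420x560x3 uint8, red, green, blue; 420x560 float32, m along the optical axis (not along the pixel's ray), 0 where there is no reading.
- bot.camera_model(name): a dict with "fx", "fy", "cx", "cy" (pixels), "T" (4x4, takes a point from camera to world coordinates). Camera axes: x right, y down, z forward; pixel columns grow to the right and rows downward; lengths in m; the calibration is good to about 2 mm. The wrist camera is an equidistant fisheye: a pixel r from the principal point sees the ray r / f radians off the axis. A picture is of the moment at which its call begins: read the wrist's pose just before it. camera_model takes no time and is no camera call; for the wrist camera it gives the pose at the moment of the call.
- bot.sign_off(): hands the job in; it is judged then, once.
The state is a dict: "t": time; "joint_positions": joint angles; "qd": joint speeds; "effort": joint torques, N m; "tool_pos": TCP position; "eef_rot": TCP orientation; "ft_force": force on the tool from outside, world axes, zero at the start; "torque": the same for the moment, N m; "grip_width": finger opening in m; "finger_force": force on a finger pad.
Only numpy, scipy, OpenCV 4.12 (cv2) and the standard library are available. Lean on these libraries where they do the work, as an engineer would, in place of code of your own. Each camera call takes 0.05 s, during which the arm holds its last target. There are 200 camera calls.

### The job

The die gate of the clay extruder stands ajar: swing it shut and lock it with the pin that hangs rearmost on the crowded hook, pushed down through all three lugs past the spring catch until its collar sits on the top lug. To get at that pin, first hang the two pins in front of it on the empty hook, where they stay. Do not drop any pin or lay one on the bench, and leave the other things where they are.

Things in the scene. Friction and masses are not known exactly. Their poses are not given: they have to be found in the camera images.
- stand: Open steel tool stand 454 mm wide. Origin on the bench under the middle of its wooden cross bar's front face; x points to the rear, z up. Three hooks stick out of that face towards -x, 270 mm up, about 130 mm apart. A shelf runs over them: underside 450 mm up, front edge 75 mm in front of the bar, so the rearmost pin is reached only with the gripper leaning back 25 to 45 degrees.
- full_hook_root (a point): Root of the crowded hook: on its axis, at the bar's front face; axes as the stand. The round bar, 10 mm thick, runs 155 mm level along -x, then turns up: the tip ends 21 mm above the axis. Three pins hang on it one behind another, about 38 mm apart.
- spare_hook_root (a point): Root of the empty hook, same shape and axes as the crowded one; room for both front pins, one behind the other. Which of the three places has which hook varies.
- rear_pin_grip (a point): Handle centre of the rearmost pin: steel, shank 16 mm thick, 90 mm long, nose tapered over 12 mm to 6 mm, about 0.26 kg. z up along the shank. The handle of all pins is a rigid rectangular loop of flat bar, 50 wide (y) x 60 high x 12 mm thick (x), opening 40 x 50 mm; grip its outer sides, across y. It hangs with this centre 20 mm below the hook's axis; lift about 28 mm (16 to 40) to unhook.
- rear_pin_seat (a point): Centre of the underside of the rear pin's collar (30 mm wide, 8 mm thick, under the loop), 38 mm below the handle centre; the nose ends 90 mm below this point. z up along the shank.
- thin_pin_grip (a point): Handle centre of one front pin (first or second, varies): same handle and collar, shank 12 mm thick, 105 mm long, about 0.21 kg.
- thick_pin_grip (a point): Handle centre of the other front pin: same handle and collar, shank 22 mm thick, 70 mm long, about 0.32 kg.
- lug_hole (a point): Mouth centre of the upright 19 mm hole in the extruder's top lug, 202 mm up; x points back along the barrel, z up. The top lug is 16 mm thick; under it the gate's lug, then the lower lug (130 to 160 mm up), where a spring ball sticks into the hole and catches the nose 20 to 30 mm before home: push past it, with about 5 to 15 N, until the collar lands. Nothing stands higher within 60 mm.
- gate_hole (a point): Centre of the hole in the top face of the gate's own lug, 182 mm up (lug 18 mm thick), 194 mm from the hinge axis; in line under lug_hole when the gate is shut.
- gate_hinge (a point): On the gate's upright hinge axis, 140 mm up. The gate is a steel plate 14 mm thick, its mid-plane through this axis and the gate hole, from 11 to 169 mm from the axis, 86 to 190 mm above the bench. Push its front face (towards the robot) to shut it.
- gate (a joint): Angle of the gate, rad: 0 is shut against its stop (holes in line), growing as it opens towards the robot. Stiff hinge, stays where it is left; about 2 N at the free edge moves it.
- hoop_tool: Wooden-handled hoop tool, 145 mm long, hanging on the third hook; bystander. Origin at the top of its hanging loop.
- jug: Terracotta mug, 76 mm wide, 105 mm high; bystander. Origin at its foot.
- slip_bowl: Terracotta bowl, 120 mm wide, 50 mm high, under the hooks; bystander. Origin at its foot.
- water_tin: Metal tin, 72 mm wide, 85 mm high; bystander. Origin at its foot.
- throwing_rib: Flat wooden rib, 110 x 55 x 8 mm; bystander. Origin at its underside.
- brush: Brush lying on the bench; bystander.
- clay_block: Block of clay, 130 x 90 x 60 mm, in front of the extruder; bystander. Origin at its underside.
There are look-alikes about, which are no part of the job. What is shaped like the part that bears thin_pin_grip but orange is not meant. Leave any green look-alike of the part that bears thick_pin_grip alone.

How it is judged:
On the way, in this order (a step that is already met when the one before it is completed fails the run):
1. both front pins hang on the spare hook (x of thin_pin_grip in the frame of spare_hook_root between -0.15 and -0.005 m and y of thin_pin_grip in the frame of spare_hook_root between -0.025 and 0.025 m and z of thin_pin_grip in the frame of spare_hook_root between -0.032 and -0.01 m and x of thick_pin_grip in the frame of spare_hook_root between -0.15 and -0.005 m and y of thick_pin_grip in the frame of spare_hook_root between -0.025 and 0.025 m and z of thick_pin_grip in the frame of spare_hook_root between -0.032 and -0.01 m and contact force between each of thin_pin, thick_pin and the fingers below 0.1 N), for 0.2 s.
2. the rear pin is off the crowded hook (horizontal distance between rear_pin_grip and full_hook_root above 0.18 m).
3. with the gate shut, the pin stands in the lugs (value of joint gate below 0.03 rad and horizontal distance between rear_pin_seat and lug_hole below 0.01 m and z of rear_pin_seat in the frame of lug_hole below 0.05 m).
At the end, for the whole second after the job is handed in: Gate shut (under 0.03 rad); rear pin upright (0.12 rad) in the lugs, centred within 5 mm, collar within 4 mm of the top lug; both front pins hang at rest on the spare hook (handle centre within 25 mm sideways of its axis, 10 to 32 mm below) (x of thin_pin_grip in the frame of spare_hook_root between -0.15 and -0.005 m and y of thin_pin_grip in the frame of spare_hook_root between -0.025 and 0.025 m and z of thin_pin_grip in the frame of spare_hook_root between -0.032 and -0.01 m and x of thick_pin_grip in the frame of spare_hook_root between -0.15 and -0.005 m and y of thick_pin_grip in the frame of spare_hook_root between -0.025 and 0.025 m and z of thick_pin_grip in the frame of spare_hook_root between -0.032 and -0.01 m and value of joint gate below 0.03 rad and horizontal distance between rear_pin_seat and lug_hole below 0.005 m and z of rear_pin_seat in the frame of lug_hole below 0.004 m and angle between rear_pin_grip's own z axis and vertical below 0.12 rad and linear speed of each of rear_pin, thin_pin, thick_pin below 0.05 m/s); the robot touches nothing.
It fails at once if a pin falls or is laid on the bench (its handle centre lower than 130 mm) (height (world z) of any of rear_pin_grip, thin_pin_grip, thick_pin_grip below 0.13 m).
It fails at once if a bystander on the bench is moved more than 30 mm (distance of any of jug, slip_bowl, water_tin, throwing_rib, clay_block, brush from where it was at the start of the episode above 0.03 m).
It fails at once if the hoop tool is knocked off or along its hook (more than 40 mm) (distance of hoop_tool from where it was at the start of the episode above 0.04 m).
It also fails if it takes over 72 s, if anything falls off the work surface, if the arm or the gripper's body presses on something with over 40 N, if the wrist force passes 120 N, or if a joint passes its speed limit or range.

## Working session

There is one attempt and no reset: what is moved stays moved. The work goes in short steps, Python scripts to look and compute and a tool call to move; the robot and the scene stay as the last step left them, time stands still between calls to the robot, and variables do not carry over. Pictures are saved under pics/ and viewed, at most 12 in all, crops included, and the job is handed in when it is done.

Besides the shell and the picture viewer there is one more tool, called after "Emit:" as name(argument=value, ...), one argument or row to a line, values as JSON. step_arm: Moves the arm, as the interface text tells. Its arguments: {"type":"object","properties":{"plan":{"type":"array","items":{"type":"array","items":{"type":"number"}}},"hand":{"type":"number"},"grip_force":{"type":"number"}},"required":["plan"]}

```bash
mkdir -p pics; ls; python3 - <<'E'
from cell import bot
import cv2,numpy as np
s=bot.read_state();print({k:np.round(v,3) for k,v in s.items()},bot.hold_point_z)
for n in("scene","side"):
    p,d=bot.capture(n);np.savez(f"pics/{n}0.npz",p=p,d=d,**{k:v for k,v in bot.camera_model(n).items()})
    cv2.imwrite(f"pics/{n}0.png",p[:,:,::-1]);print(n,bot.camera_model(n))
E
```

```text
pics
{'t': np.float64(0.0), 'joint_positions': array([-1.495,  0.343,  1.525,  0.   ,  1.275, -0.146]), 'qd': array([-0.   ,  0.   , -0.002,  0.   ,  0.   ,  0.   ]), 'effort': array([-2.0000e-03, -4.3125e+01, -2.4422e+01,  7.2000e-02,  5.6000e-02,
       -0.0000e+00]), 'tool_pos': array([ 0.115, -0.512,  0.226]), 'eef_rot': array([ 0.994,  0.111,  0.   , -0.001]), 'ft_force': array([-0.437,  0.162,  0.241]), 'torque': array([-0.005,  0.006,  0.004]), 'finger_force': np.float64(0.0), 'grip_width': np.float64(0.092)} 0.0188
scene {'fx': 476.3857975961112, 'fy': 476.3857975961112, 'cx': 280.84366947092155, 'cy': 220.45495790718232, 'T': array([[-0.88002055, -0.33635582,  0.33530373,  0.12216739],
       [-0.47492562,  0.62780768, -0.61668726,  0.67582649],
       [-0.00307991, -0.70194179, -0.71222766,  0.96455898],
       [ 0.        ,  0.        ,  0.        ,  1.        ]])}
side {'fx': 475.42165555222215, 'fy': 475.42165555222215, 'cx': 276.92881740603514, 'cy': 214.91771355403802, 'T': array([[-0.78711886, -0.40813452,  0.46246093, -0.04520155],
       [-0.6163995 ,  0.5475539 , -0.56589433,  0.65881077],
       [-0.02226127, -0.73048678, -0.68256391,  0.98517288],
       [ 0.        ,  0.        ,  0.        ,  1.        ]])}
```

View pics/scene0.png

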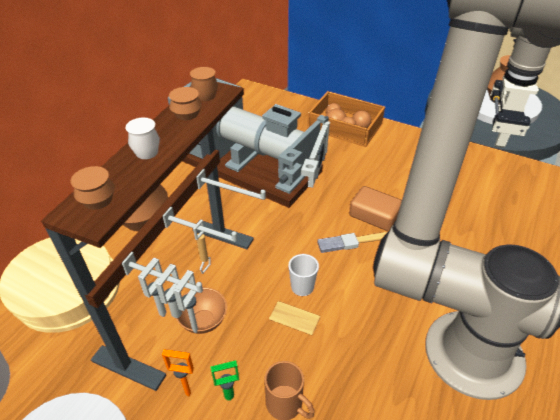

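View pics/side0.png

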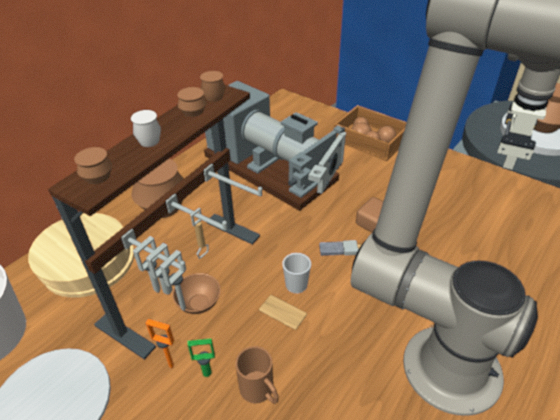

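Scene: the crowded hook has its root at about (128,265), with three grey pins at (150–195,280). The middle hook at (168,218) carries the hoop tool (204,245). The spare hook runs from root (200,180) to tip (263,195). The extruder gate is at (315,155). Candidates to confuse with the pins: orange thin look-alike at (178,365) and green thick look-alike at (226,378), both on the bench and not meant. Next, a close crop to check the choice.

```bash
cat > h.py <<'E'
import numpy as np,cv2
def load(f):
    z=np.load(f);return {k:z[k] for k in z.files}
def cloud(c):
    v,u=np.indices(c['d'].shape);d=c['d']
    P=np.stack([(u-c['cx'])/c['fx']*d,(v-c['cy'])/c['fy']*d,d],-1)
    W=P@c['T'][:3,:3].T+c['T'][:3,3];W[d==0]=np.nan;return W
def proj(c,p):
    q=(np.asarray(p)-c['T'][:3,3])@c['T'][:3,:3];return q[...,0]/q[...,2]*c['fx']+c['cx'],q[...,1]/q[...,2]*c['fy']+c['cy']
E
python3 - <<'E'
from h import *
c=load('pics/scene0.npz');s=load('pics/side0.npz')
a=cv2.resize(c['p'][240:340,115:215],(400,400),interpolation=cv2.INTER_CUBIC)
b=cv2.resize(c['p'][90:215,215:340],(400,400),interpolation=cv2.INTER_CUBIC)
cv2.imwrite('pics/crop1.png',np.hstack([a,b])[:,:,::-1])
W=cloud(c)
for n,(u,v) in dict(hook1root=(130,265),hook2root=(169,219),h2=(200,227),h2end=(230,234),hook3root=(202,181),h3a=(225,185),h3mid=(240,188),h3b=(255,192),tip3=(263,194),tip2=(235,236),barL=(100,290),barR=(215,160)).items():print(n,np.round(W[v-1:v+2,u-1:u+2].reshape(-1,3)[[1,4,7]],3).tolist())
E
```

```text
hook1root [[0.642, 0.311, 0.273], [0.639, 0.314, 0.275], [0.641, 0.313, 0.27]]
hook2root [[0.655, 0.177, 0.27], [0.654, 0.179, 0.27], [0.656, 0.178, 0.265]]
h2 [[0.584, 0.168, 0.273], [0.581, 0.172, 0.275], [0.58, 0.173, 0.274]]
h2end [[0.672, -0.043, 0.01], [0.667, -0.036, 0.014], [0.518, 0.16, 0.272]]
hook3root [[0.664, 0.047, 0.272], [nan, nan, nan], [0.67, 0.041, 0.259]]
h3a [[0.608, 0.038, 0.276], [0.607, 0.04, 0.275], [0.607, 0.04, 0.271]]
h3mid [[0.753, -0.225, 0.002], [0.751, -0.221, 0.002], [0.572, 0.035, 0.274]]
h3b [[0.697, -0.221, 0.012], [0.698, -0.223, 0.007], [0.534, 0.034, 0.278]]
tip3 [[0.515, 0.033, 0.284], [0.514, 0.034, 0.283], [0.514, 0.034, 0.28]]
tip2 [[0.502, 0.164, 0.284], [0.502, 0.164, 0.282], [0.502, 0.165, 0.28]]
barL [[0.643, 0.386, 0.284], [0.644, 0.386, 0.281], [0.644, 0.387, 0.278]]
barR [[0.677, -0.026, 0.275], [0.677, -0.025, 0.272], [0.677, -0.025, 0.27]]
```

View pics/crop1.png

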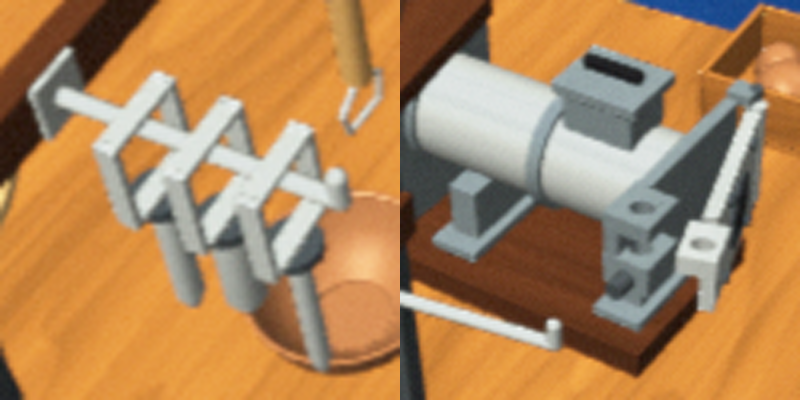

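```bash
cat >> h.py <<'E'
def plane_pts(W,z0,z1,u0,u1,v0,v1):
    m=np.zeros(W.shape[:2],bool);m[v0:v1,u0:u1]=1
    m&=(W[...,2]>z0)&(W[...,2]<z1);return W[m]
def ray(c,u,v,z):
    r=c['T'][:3,:3]@np.array([(u-c['cx'])/c['fx'],(v-c['cy'])/c['fy'],1]);o=c['T'][:3,3];return o+r*(z-o[2])/r[2]
E
python3 - <<'E'
from h import *
for n in('scene','side'):
    c=load(f'pics/{n}0.npz');W=cloud(c);print(n)
    # bar face: fit line x=a+b*y at z .25-.29
    m=(W[...,2]>.25)&(W[...,2]<.285)&(W[...,0]>.63)&(W[...,0]<.69)&(W[...,1]>-.05)&(W[...,1]<.4);P=W[m]
    b,a=np.polyfit(P[:,1],P[:,0],1)
    for _ in range(5):
        r=P[:,0]-a-b*P[:,1];k=abs(r)<.004;b,a=np.polyfit(P[k,1],P[k,0],1)
    yaw=np.arctan(-b);print('bar',a,b,yaw,k.sum())
    R=np.array([[np.cos(yaw),-np.sin(yaw)],[np.sin(yaw),np.cos(yaw)]]);o=np.array([a,0])
    m=(W[...,2]>.24)&(W[...,2]<.30)
    Q=(W[...,:2]-o)@R; # stand coords: x rear, y
    Z=W[...,2]
    def sel(x0,x1,y0,y1,z0,z1):
        k=(Q[...,0]>x0)&(Q[...,0]<x1)&(Q[...,1]>y0)&(Q[...,1]<y1)&(Z>z0)&(Z<z1)
        return np.c_[Q[k],Z[k]]
    for nm,(y0,y1) in dict(h3=(.06,.12),h2=(.19,.25)).items():
        P=sel(-.145,-.02,y0,y1,.262,.285)
        print(nm,'y med',np.median(P[:,1]),'slope',np.polyfit(P[:,0],P[:,1],1),'zmax',np.percentile(P[:,2],90))
        P=sel(-.19,-.14,y0,y1,.276,.31);print(' tip',P.min(0).round(4),P.max(0).round(4),len(P))
    P=sel(-.19,-.14,.33,.4,.282,.31);print(' h1tip',np.median(P,0).round(4),P.max(0).round(4),len(P))
    P=sel(-.17,-.01,.30,.42,.2765,.283)
    # loops tops
    h=np.histogram(P[:,0],np.arange(-.17,0,.004));print([(round(e,3),int(q)) for q,e in zip(*h)])
    P=sel(-.2,0,.3,.43,.274,.284);np.save(f'pics/loops_{n}.npy',P)
    print('holes: lug',ray(c,*( (291,155) if n=='scene' else (0,0)),.202).round(4))
    for nm,z0,z1,box in [('lug',.197,.206,(285,335,140,185)),('gatelug',.177,.185,(290,335,150,190)),('gatetop',.187,.194,(295,350,110,190))]:
        P=plane_pts(W,z0,z1,*box)
        if len(P):
            r=cv2.minAreaRect(P[:,:2].astype(np.float32));print(nm,len(P),np.round(r[0],4),np.round(r[1],4),r[2],P[:,2].mean().round(4))
            np.save(f'pics/{nm}_{n}.npy',P)
E
```

```text
scene
bar 0.6755635968286897 -0.08453060412468551 0.0843301272785597 1602
  return _methods._mean(a, axis=axis, dtype=dtype,
  ret = ret.dtype.type(ret / rcount)
Traceback (most recent call last):
TypeError: expected non-empty vector for x
```

```bash
cat > m.py <<'E'
from h import *
import sys
for n in('scene','side'):
    c=load(f'pics/{n}0.npz');W=cloud(c);print(n)
    m=(W[...,2]>.25)&(W[...,2]<.285)&(W[...,0]>.63)&(W[...,0]<.69)&(W[...,1]>-.05)&(W[...,1]<.4);P=W[m]
    b,a=np.polyfit(P[:,1],P[:,0],1)
    for _ in range(5):
        r=P[:,0]-a-b*P[:,1];k=abs(r)<.004;b,a=np.polyfit(P[k,1],P[k,0],1)
    yaw=np.arctan(-b);print('bar',a,b,yaw,k.sum())
    R=np.array([[np.cos(yaw),-np.sin(yaw)],[np.sin(yaw),np.cos(yaw)]]);o=np.array([a,0])
    Q=(W[...,:2]-o)@R; Z=W[...,2]
    def sel(x0,x1,y0,y1,z0,z1):
        k=(Q[...,0]>x0)&(Q[...,0]<x1)&(Q[...,1]>y0)&(Q[...,1]<y1)&(Z>z0)&(Z<z1)
        return np.c_[Q[k],Z[k]]
    for nm,(y0,y1) in dict(h3=(.02,.08),h2=(.15,.21)).items():
        P=sel(-.145,-.02,y0,y1,.262,.285)
        print(nm,'y',np.percentile(P[:,1],[10,50,90]),'slope',np.polyfit(P[:,0],P[:,1],1),'zmax',np.percentile(P[:,2],90))
        P=sel(-.19,-.14,y0,y1,.278,.31);print(' tip',P.min(0).round(4),P.max(0).round(4),len(P))
    P=sel(-.19,-.14,.28,.36,.284,.31);print(' h1tip',np.median(P,0).round(4),P.max(0).round(4),len(P))
    P=sel(-.17,-.01,.25,.37,.277,.285)
    h=np.histogram(P[:,0],np.arange(-.17,0,.004));print([(round(e,3),int(q)) for q,e in zip(*h)])
    np.save(f'pics/loops_{n}.npy',P)
    for nm,z0,z1,box in [('lug',.197,.206,(280,335,140,185)),('gatelug',.178,.186,(290,335,150,190)),('gatetop',.187,.194,(295,350,110,190))]:
        P=plane_pts(W,z0,z1,*box)
        if len(P):
            r=cv2.minAreaRect(P[:,:2].astype(np.float32));print(nm,len(P),np.round(r[0],4),np.round(r[1],4),r[2],P[:,2].mean().round(4))
c=load('pics/scene0.npz')
print('lug',ray(c,291.0,155.0,.202).round(4),'gl',ray(c,309.7,166.5,.182).round(4))
E
python3 m.py
```

```text
scene
bar 0.6755635968286897 -0.08453060412468551 0.0843301272785597 1602
h3 y [0.04302348 0.04682736 0.04920856] slope [-1.94222687e-05  4.62906811e-02] zmax 0.2750841058013659
 tip [-0.1602  0.0379  0.2781] [-0.1492  0.0502  0.2904] 29
h2 y [0.1736138  0.17934792 0.18286714] slope [0.00302391 0.17905599] zmax 0.27753857209579363
 tip [-0.1597  0.1737  0.2784] [-0.1503  0.1825  0.2905] 34
 h1tip [-0.1562  0.3123  0.2892] [-0.1508  0.3161  0.292 ] 28
[(np.float64(-0.17), 0), (np.float64(-0.166), 0), (np.float64(-0.162), 7), (np.float64(-0.158), 7), (np.float64(-0.154), 2), (np.float64(-0.15), 0), (np.float64(-0.146), 0), (np.float64(-0.142), 0), (np.float64(-0.138), 0), (np.float64(-0.134), 0), (np.float64(-0.13), 35), (np.float64(-0.126), 52), (np.float64(-0.122), 46), (np.float64(-0.118), 25), (np.float64(-0.114), 0), (np.float64(-0.11), 0), (np.float64(-0.106), 0), (np.float64(-0.102), 0), (np.float64(-0.098), 0), (np.float64(-0.094), 9), (np.float64(-0.09), 50), (np.float64(-0.086), 48), (np.float64(-0.082), 39), (np.float64(-0.078), 7), (np.float64(-0.074), 0), (np.float64(-0.07
[... 1681 characters left out ...]
0.074), 0), (np.float64(-0.07), 0), (np.float64(-0.066), 0), (np.float64(-0.062), 0), (np.float64(-0.058), 1), (np.float64(-0.054), 33), (np.float64(-0.05), 35), (np.float64(-0.046), 30), (np.float64(-0.042), 9), (np.float64(-0.038), 0), (np.float64(-0.034), 0), (np.float64(-0.03), 0), (np.float64(-0.026), 0), (np.float64(-0.022), 0), (np.float64(-0.018), 0), (np.float64(-0.014), 0), (np.float64(-0.01), 0), (np.float64(-0.006), 0)]
lug 247 [ 0.574  -0.2518] [0.1402 0.0487] 87.32766723632812 0.2
gatelug 179 [ 0.5607 -0.2443] [0.0948 0.1319] 14.348747253417969 0.1813
gatetop 332 [ 0.5628 -0.2924] [0.1472 0.1854] 36.4741096496582 0.1897
lug [ 0.5713 -0.2071  0.202 ] gl [ 0.5179 -0.2102  0.182 ]
```

Crop: front pin (crop 285,200) is thin, the middle (215,180) thick, the rear (150,160) medium, all grey; this matches the description. The gate stands open, with its lug at crop (703,245).

The tool rows can't tilt the hand directly, so I'll try reaching past the workspace limit in free space and see what happens.

Emit:
step_arm(
  plan=[
    [0,45,-30,0],
    [0,45,-30,0],
    [0,45,-30,0],
    [0,45,-30,0],
    [0,45,-30,0],
    [0,45,-30,0],
    [0,45,0,0],
    [0,45,0,0],
    [0,45,0,0],
    [0,45,0,0],
  ],
  hand=-1,
)

```text
t: 1.1
tool_pos: [0.1783, -0.7954, 0.3158]
eef_rot: [0.993, 0.111, 0.005, 0.041]
ft_force: [-0.5, -0.5, -0.3]
grip_width: 0.0915
finger_force: 0.0
```

Emit:
step_arm(
  plan=[
    [0,40,-30,0],
    [0,40,-30,0],
    [0,40,-30,0],
    [0,40,-30,0],
    [0,40,-30,0],
    [0,40,-30,0],
  ],
)

```text
t: 1.7
tool_pos: [0.1801, -0.8022, 0.4164]
eef_rot: [0.984, 0.11, 0.015, 0.137]
ft_force: [-0.2, 0.0, 0.5]
grip_width: 0.0915
finger_force: 0.0
```

```bash
python3 -c "
from cell import bot
import numpy as np
s=bot.read_state();print(np.round(s['joint_positions'],3),s['tool_pos'],np.round(s['eef_rot'],4))"
```

```text
[-1.454  0.904  0.036  0.03   1.927 -0.091] [ 0.1801251  -0.80218481  0.41643857] [0.9844 0.1096 0.0149 0.1366]
```

Pushing against the reach limit tilts the hand outward, and that tilt persists (16° now). So I can build the 30° lean along the stand's x axis by pushing at high z, well clear of the shelf. I need a helper that turns world shifts into tool rows.

```bash
cat > w.py <<'E'
import numpy as np
from cell import bot
from scipy.spatial.transform import Rotation as R
YAW=.0845;O=np.array([.6755,0,0]);S=R.from_euler('z',YAW)
SX=S.apply([1,0,0]);SY=S.apply([0,1,0])
def st(p): return O+S.apply(p)   # stand coords (y from world 0 line) -> world
def now(v=True):
    s=bot.read_state();r=R.from_quat(s['eef_rot']);p=np.array(s['tool_pos']);z=r.as_matrix()[:,2]
    g=p-bot.hold_point_z*z
    if v:
        print('t',round(s['t'],2),'tcp',p.round(4),'grasp stand',S.inv().apply(g-O).round(4),'tilt x,y stand deg',np.degrees(S.inv().apply(z)[:2]).round(1),'tool y stand',S.inv().apply(r.as_matrix()[:,1]).round(3),'ft',np.round(s['ft_force'],1),'w',round(s['grip_width'],4),'ff',round(float(s['finger_force']),1))
        print('q',np.round(s['joint_positions'],2))
    return s,r,p,g
def to(*gs,step=40,grasp=True):
    "tool rows for world waypoints of the grasp point"
    s,r,p,g=now();c=g if grasp else p
    for w in gs:
        d=r.inv().apply(np.asarray(w)-c)*1000;n=int(np.ceil(np.linalg.norm(d)/step));print(n,'rows of',(d/max(n,1)).round(1).tolist());c=np.asarray(w)
E
python3 -c "
from w import *
to([.35,0,.62],[.36,.22,.7],grasp=False)"
```

```text
t 1.7 tcp [ 0.1801 -0.8022  0.4164] grasp stand [-0.562  -0.7524  0.4345] tilt x,y stand deg [  2.1 -15.5] tool y stand [ 0.132 -0.953  0.272] ft [-0.2  0.   0.5] w 0.0915 ff 0.0
q [-1.45  0.9   0.04  0.03  1.93 -0.09]
22 rows of [15.5, -30.1, -18.1]
6 rows of [9.7, -30.4, -22.5]
```

Emit:
step_arm(
  plan=[
    [15.5,-30,-18,0],
    [15.5,-30,-18,0],
    [15.5,-30,-18,0],
    [15.5,-30,-18,0],
    [15.5,-30,-18,0],
    [15.5,-30,-18,0],
    [15.5,-30,-18,0],
    [15.5,-30,-18,0],
    [15.5,-30,-18,0],
    [15.5,-30,-18,0],
    [15.5,-30,-18,0],
    [15.5,-30,-18,0],
  ],
)

```text
t: 2.9
tool_pos: [0.2705, -0.3784, 0.5253]
eef_rot: [0.985, 0.109, 0.016, 0.136]
ft_force: [0.6, 0.7, -0.4]
grip_width: 0.0919
finger_force: 0.0
```

Emit:
step_arm(
  plan=[
    [15.5,-30,-18,0],
    [15.5,-30,-18,0],
    [15.5,-30,-18,0],
    [15.5,-30,-18,0],
    [15.5,-30,-18,0],
    [15.5,-30,-18,0],
    [15.5,-30,-18,0],
    [15.5,-30,-18,0],
    [15.5,-30,-18,0],
    [15.5,-30,-18,0],
  ],
)

```text
t: 3.9
tool_pos: [0.3469, -0.0157, 0.6183]
eef_rot: [0.985, 0.109, 0.017, 0.134]
ft_force: [0.8, -0.4, 0.5]
grip_width: 0.0915
finger_force: 0.0
```

```bash
python3 -c "
from w import *
s,r,p,g=now()
to(p+[.2,.13,.0],p+[.0,.2,.05],p+[.0,0,.2],grasp=False)"
```

```text
t 3.9 tcp [ 0.3469 -0.0157  0.6183] grasp stand [-0.3295  0.0171  0.6364] tilt x,y stand deg [  2.3 -15.2] tool y stand [ 0.131 -0.954  0.269] ft [ 0.8 -0.4  0.5] w 0.0915 ff 0.0
q [-0.03 -0.01  0.92 -0.31  2.13  1.14]
t 3.9 tcp [ 0.3469 -0.0157  0.6183] grasp stand [-0.3295  0.0171  0.6364] tilt x,y stand deg [  2.3 -15.2] tool y stand [ 0.131 -0.954  0.269] ft [ 0.8 -0.4  0.5] w 0.0915 ff 0.0
q [-0.03 -0.01  0.92 -0.31  2.13  1.14]
6 rows of [37.3, -13.3, -3.6]
6 rows of [-29.9, -15.8, -13.2]
7 rows of [-6.2, 32.6, -13.2]
```

```bash
python3 -c "
from w import *
to([.36,.22,.72],np.array([.36,.22,.72])+.4*np.array([.85,.53,.1]),grasp=False)"
```

```text
t 3.9 tcp [ 0.3469 -0.0157  0.6183] grasp stand [-0.3295  0.0171  0.6364] tilt x,y stand deg [  2.3 -15.2] tool y stand [ 0.131 -0.954  0.269] ft [ 0.8 -0.4  0.5] w 0.0915 ff 0.0
q [-0.03 -0.01  0.92 -0.31  2.13  1.14]
7 rows of [9.3, -27.3, -22.7]
11 rows of [34.4, -10.6, -6.6]
```

Emit:
step_arm(
  plan=[
    [9,-27,-23,0],
    [9,-27,-23,0],
    [9,-27,-23,0],
    [9,-27,-23,0],
    [9,-27,-23,0],
    [9,-27,-23,0],
    [9,-27,-23,0],
    [34,-10,-7,0],
    [34,-10,-7,0],
    [34,-10,-7,0],
    [34,-10,-7,0],
    [34,-10,-7,0],
  ],
)

```text
t: 5.1
tool_pos: [0.3926, 0.2493, 0.6403]
eef_rot: [0.986, 0.105, -0.018, 0.126]
ft_force: [0.1, -0.2, -0.6]
grip_width: 0.092
finger_force: 0.0
```

```bash
python3 -c "
from w import *
s,r,p,g=now()
for a in (10,32,50): a=np.radians(a);to(p+.04*np.array([np.cos(a),np.sin(a),.1]),grasp=False)" | grep -v ^q
```

```text
t 5.1 tcp [0.3926 0.2493 0.6403] grasp stand [-0.2603  0.277   0.6585] tilt x,y stand deg [ -1.7 -14.3] tool y stand [ 0.131 -0.961  0.244] ft [ 0.1 -0.2 -0.6] w 0.092 ff 0.0
t 5.1 tcp [0.3926 0.2493 0.6403] grasp stand [-0.2603  0.277   0.6585] tilt x,y stand deg [ -1.7 -14.3] tool y stand [ 0.131 -0.961  0.244] ft [ 0.1 -0.2 -0.6] w 0.092 ff 0.0
2 rows of [19.8, 1.4, -3.0]
t 5.1 tcp [0.3926 0.2493 0.6403] grasp stand [-0.2603  0.277   0.6585] tilt x,y stand deg [ -1.7 -14.3] tool y stand [ 0.131 -0.961  0.244] ft [ 0.1 -0.2 -0.6] w 0.092 ff 0.0
2 rows of [18.6, -5.9, -4.7]
t 5.1 tcp [0.3926 0.2493 0.6403] grasp stand [-0.2603  0.277   0.6585] tilt x,y stand deg [ -1.7 -14.3] tool y stand [ 0.131 -0.961  0.244] ft [ 0.1 -0.2 -0.6] w 0.092 ff 0.0
2 rows of [15.6, -11.3, -5.9]
```

Emit:
step_arm(
  plan=[
    [34,-5,-20,0],
    [34,-5,-20,0],
    [34,-5,-20,0],
    [34,-5,-20,0],
  ],
)

```text
t: 5.5
tool_pos: [0.4124, 0.2556, 0.6186]
eef_rot: [0.987, 0.102, -0.04, 0.119]
ft_force: [-0.1, -0.0, 0.2]
grip_width: 0.0921
finger_force: 0.0
```

```bash
python3 -c "
from w import *
s,r,p,g=now()"
```

```text
t 5.5 tcp [0.4124 0.2556 0.6186] grasp stand [-0.2391  0.2814  0.6368] tilt x,y stand deg [ -4.3 -13.6] tool y stand [ 0.131 -0.965  0.227] ft [-0.1 -0.   0.2] w 0.0921 ff 0.0
q [ 0.52  0.58  0.04 -0.41  2.66  1.53]
```

```bash
python3 -c "
from w import *
a=np.radians(48);u=np.array([np.cos(a),np.sin(a),0])
to([.37,.41,.52],.75*u+[0,0,.42],.75*u+[0,0,.42]+.4*(u+[0,0,.6]),grasp=False)
c=np.load('pics/scene0.npz')
from h import *
W=cloud(load('pics/scene0.npz'))
print('hopper',W[95:140,255:310,2].max(),'shelf pots',[np.nanmax(W[v0:v1,u0:u1,2]).round(3) for u0,u1,v0,v1 in((70,110,165,205),(125,160,120,160),(170,215,68,115))])" | grep -v ^q
```

```text
t 5.5 tcp [0.4124 0.2556 0.6186] grasp stand [-0.2391  0.2814  0.6368] tilt x,y stand deg [ -4.3 -13.6] tool y stand [ 0.131 -0.965  0.227] ft [-0.1 -0.   0.2] w 0.0921 ff 0.0
5 rows of [-0.3, -35.6, 12.1]
6 rows of [27.9, -22.5, 9.0]
12 rows of [24.5, -14.3, -26.6]
hopper nan shelf pots [np.float64(0.513), np.float64(0.522), np.float64(0.518)]
```

Emit:
step_arm(
  plan=[
    [0,-36,12,0],
    [0,-36,12,0],
    [0,-36,12,0],
    [0,-36,12,0],
    [0,-36,12,0],
    [28,-22,9,0],
    [28,-22,9,0],
    [28,-22,9,0],
    [28,-22,9,0],
    [28,-22,9,0],
    [28,-22,9,0],
  ],
)

```text
t: 6.6
tool_pos: [0.4704, 0.5156, 0.3813]
eef_rot: [0.988, 0.104, -0.025, 0.107]
ft_force: [0.8, -0.1, -1.1]
grip_width: 0.092
finger_force: 0.0
```

Emit:
step_arm(
  plan=[
    [25,-14,-27,0],
    [25,-14,-27,0],
    [25,-14,-27,0],
    [25,-14,-27,0],
    [25,-14,-27,0],
    [25,-14,-27,0],
    [25,-14,-27,0],
    [25,-14,-27,0],
  ],
)

```text
t: 7.4
tool_pos: [0.4934, 0.5284, 0.4248]
eef_rot: [0.992, 0.111, 0.046, 0.051]
ft_force: [0.7, -0.4, -0.4]
grip_width: 0.0918
finger_force: 0.0
```

```bash
python3 -c "
from w import *
a=np.radians(48);u=np.array([np.cos(a),np.sin(a),0])
s,r,p,g=now(0)
to(p+.4*(u+[0,0,.7]),grasp=False)"
```

```text
t 7.4 tcp [0.4934 0.5284 0.4248] grasp stand [-0.1386  0.5437  0.4434] tilt x,y stand deg [ 5.4 -5.7] tool y stand [ 0.132 -0.985  0.111] ft [ 0.7 -0.4 -0.4] w 0.0918 ff 0.0
q [ 0.77  0.88  0.04 -0.17  2.21  2.02]
13 rows of [26.8, -15.4, -21.3]
```

Emit:
step_arm(
  plan=[
    [26,-15,-24,0],
    [26,-15,-24,0],
    [26,-15,-24,0],
    [26,-15,-24,0],
    [26,-15,-24,0],
    [26,-15,-24,0],
    [26,-15,-24,0],
    [26,-15,-24,0],
    [26,-15,-24,0],
    [26,-15,-24,0],
  ],
)

```text
t: 8.4
tool_pos: [0.5093, 0.5453, 0.4959]
eef_rot: [0.984, 0.118, 0.135, -0.02]
ft_force: [0.4, -0.0, 0.2]
grip_width: 0.0915
finger_force: 0.0
```

```bash
python3 -c "
from w import *
s,r,p,g=now(0)
a=np.radians(-25);u=np.array([np.cos(a),np.sin(a),0])
to([.36,.36,.6],[.42,-.17,.6],.72*u+[0,0,.5],.72*u+[0,0,.5]+.4*(u+[0,0,.8]),grasp=False)"
```

```text
t 8.4 tcp [0.5093 0.5453 0.4959] grasp stand [-0.1246  0.5565  0.514 ] tilt x,y stand deg [15.3  2.7] tool y stand [ 0.154 -0.988 -0.007] ft [ 0.4 -0.   0.2] w 0.0915 ff 0.0
q [ 0.77  0.79  0.04 -0.15  2.07  2.02]
7 rows of [-21.9, 20.6, -21.8]
14 rows of [-4.6, 37.8, -1.5]
8 rows of [20.0, 23.3, 18.4]
13 rows of [29.8, 19.1, -17.3]
```

Emit:
step_arm(
  plan=[
    [26,-15,-24,0],
    [26,-15,-24,0],
    [26,-15,-24,0],
    [26,-15,-24,0],
  ],
)

```text
t: 8.8
tool_pos: [0.507, 0.5469, 0.5361]
eef_rot: [0.977, 0.12, 0.172, -0.048]
ft_force: [-0.3, 0.6, 0.1]
grip_width: 0.0916
finger_force: 0.0
```

```bash
python3 -c "
from w import *
s,r,p,g=now(0)
a=np.radians(-25);u=np.array([np.cos(a),np.sin(a),0])
to([.37,.34,.62],[.42,-.17,.6],.72*u+[0,0,.53],.72*u+[0,0,.53]+.4*(u+[0,0,.8]),grasp=False)"
```

```text
t 8.8 tcp [0.507  0.5469 0.5361] grasp stand [-0.1281  0.5571  0.5537] tilt x,y stand deg [19.1  6.2] tool y stand [ 0.168 -0.984 -0.053] ft [-0.3  0.6  0.1] w 0.0916 ff 0.0
q [ 0.78  0.74  0.04 -0.15  2.02  2.02]
7 rows of [-20.1, 23.0, -21.5]
13 rows of [-5.6, 39.0, -2.6]
7 rows of [22.7, 27.4, 17.5]
13 rows of [31.1, 18.3, -15.8]
```

Emit:
step_arm(
  plan=[
    [-20,23,-21.5,0],
    [-20,23,-21.5,0],
    [-20,23,-21.5,0],
    [-20,23,-21.5,0],
    [-20,23,-21.5,0],
    [-20,23,-21.5,0],
    [-20,23,-21.5,0],
  ],
)

```text
t: 9.5
tool_pos: [0.3737, 0.3446, 0.6195]
eef_rot: [0.977, 0.12, 0.172, -0.048]
ft_force: [1.0, -0.5, -0.1]
grip_width: 0.0917
finger_force: 0.0
```

Emit:
step_arm(
  plan=[
    [-6,39,-2.5,0],
    [-6,39,-2.5,0],
    [-6,39,-2.5,0],
    [-6,39,-2.5,0],
    [-6,39,-2.5,0],
    [-6,39,-2.5,0],
    [-6,39,-2.5,0],
    [-6,39,-2.5,0],
    [-6,39,-2.5,0],
    [-6,39,-2.5,0],
    [-6,39,-2.5,0],
    [-6,39,-2.5,0],
  ],
)

```text
t: 10.7
tool_pos: [0.4165, -0.1276, 0.5981]
eef_rot: [0.977, 0.12, 0.172, -0.047]
ft_force: [0.3, 0.3, -0.3]
grip_width: 0.0914
finger_force: 0.0
```

```bash
python3 -c "
from w import *
s,r,p,g=now(0)
a=np.radians(-25);u=np.array([np.cos(a),np.sin(a),0])
to(.72*u+[0,0,.53],.72*u+[0,0,.53]+.4*(u+[0,0,.8]),grasp=False)"
```

```text
t 10.7 tcp [ 0.4165 -0.1276  0.5981] grasp stand [-0.2752 -0.1073  0.6157] tilt x,y stand deg [19.1  6. ] tool y stand [ 0.168 -0.985 -0.05 ] ft [ 0.3  0.3 -0.3] w 0.0914 ff 0.0
q [-0.71  0.01  0.99  0.34  1.96  0.77]
8 rows of [19.2, 29.2, 14.6]
13 rows of [31.1, 18.3, -15.7]
```

Emit:
step_arm(
  plan=[
    [19,29,14.5,0],
    [19,29,14.5,0],
    [19,29,14.5,0],
    [19,29,14.5,0],
    [19,29,14.5,0],
    [19,29,14.5,0],
    [19,29,14.5,0],
    [19,29,14.5,0],
    [31,18,-16,0],
    [31,18,-16,0],
    [31,18,-16,0],
    [31,18,-16,0],
  ],
)

```text
t: 11.9
tool_pos: [0.678, -0.3018, 0.5516]
eef_rot: [0.97, 0.114, 0.215, -0.024]
ft_force: [-0.1, -0.4, -0.4]
grip_width: 0.0918
finger_force: 0.0
```

```bash
python3 -c "
from w import *
s,r,p,g=now(0)
a=np.radians(-25);u=np.array([np.cos(a),np.sin(a),0])
to(p+.4*(u+[0,0,.8]),grasp=False)"
```

```text
t 11.9 tcp [ 0.678  -0.3018  0.5516] grasp stand [-0.0308 -0.302   0.5686] tilt x,y stand deg [23.9  3.5] tool y stand [ 0.149 -0.989  0.002] ft [-0.1 -0.4 -0.4] w 0.0918 ff 0.0
q [-0.67  0.73  0.04  0.38  2.06  0.91]
13 rows of [32.2, 19.2, -12.1]
```

Emit:
step_arm(
  plan=[
    [32,19,-12,0],
    [32,19,-12,0],
    [32,19,-12,0],
    [32,19,-12,0],
  ],
)

```text
t: 12.3
tool_pos: [0.7082, -0.3075, 0.5621]
eef_rot: [0.961, 0.106, 0.256, -0.004]
ft_force: [0.9, -0.6, -0.2]
grip_width: 0.0921
finger_force: 0.0
```

```bash
python3 -c "
from w import *
s,r,p,g=now(0)
a=np.radians(-25);u=np.array([np.cos(a),np.sin(a),0])
to(p+.4*(u+[0,0,.8]),grasp=False)"
```

```text
t 12.3 tcp [ 0.7082 -0.3075  0.5621] grasp stand [-0.0026 -0.3095  0.5784] tilt x,y stand deg [28.3  1.2] tool y stand [ 0.123 -0.991  0.047] ft [ 0.9 -0.6 -0.2] w 0.0921 ff 0.0
q [-0.65  0.73  0.04  0.39  1.96  0.92]
13 rows of [33.1, 19.6, -8.5]
```

```bash
python3 -c "
from w import *
for n in('scene','side'):
    P=np.load(f'pics/loops_{n}.npy')
    for x in(-.124,-.0855,-.0485):
        q=P[abs(P[:,0]-x)<.011];print(n,x,len(q),'xy mid',((q[:,:2].max(0)+q[:,:2].min(0))/2).round(4),'ext',np.ptp(q[:,:2],0).round(4),'mean',q.mean(0).round(4),'slope',np.polyfit(q[:,1],q[:,0],1)[0].round(3))
g=st([-.124,.311,.264])
s,r,p,_=now();z=r.as_matrix()[:,2]
to([.42,-.27,.6],[.42,.24,.42],g-.13*z,g)"
```

```text
scene -0.124 158 xy mid [-0.1221  0.3102] ext [0.0133 0.051 ] mean [-0.1224  0.3118  0.2793] slope -0.013
scene -0.0855 153 xy mid [-0.0852  0.311 ] ext [0.0166 0.0495] mean [-0.0845  0.3118  0.2794] slope 0.018
scene -0.0485 151 xy mid [-0.0474  0.3105] ext [0.0136 0.0502] mean [-0.0473  0.3113  0.2792] slope 0.015
side -0.124 118 xy mid [-0.1223  0.3124] ext [0.0143 0.0487] mean [-0.1227  0.3124  0.279 ] slope -0.021
side -0.0855 109 xy mid [-0.0842  0.3123] ext [0.0146 0.0496] mean [-0.0851  0.3128  0.2792] slope 0.013
side -0.0485 108 xy mid [-0.0471  0.3128] ext [0.0138 0.0489] mean [-0.0477  0.3135  0.2791] slope 0.023
t 12.3 tcp [ 0.7082 -0.3075  0.5621] grasp stand [-0.0026 -0.3095  0.5784] tilt x,y stand deg [28.3  1.2] tool y stand [ 0.123 -0.991  0.047] ft [ 0.9 -0.6 -0.2] w 0.0921 ff 0.0
q [-0.65  0.73  0.04  0.39  1.96  0.92]
t 12.3 tcp [ 0.7082 -0.3075  0.5621] grasp stand [-0.0026 -0.3095  0.5784] tilt x,y stand deg [28.3  1.2] tool y stand [ 0.123 -0.991  0.047] ft [ 0.9 -0.6 -0.2] w 0.0921 ff 0.0
q [-0.65  0.73  0.04  0.39  1.96  0.92]
8 rows of [-27.2, -11.8, -19.2]
14 rows of [1.0, -36.2, 13.4]
2 rows of [12.3, -21.8, 30.6]
4 rows of [-0.0, 0.0, 32.5]
```

Emit:
step_arm(
  plan=[
    [-27,-12,-19,0],
    [-27,-12,-19,0],
    [-27,-12,-19,0],
    [-27,-12,-19,0],
    [-27,-12,-19,0],
    [-27,-12,-19,0],
    [-27,-12,-19,0],
    [-27,-12,-19,0],
    [0,0,0,7.5],
    [0,0,0,0],
  ],
)

```text
t: 13.3
tool_pos: [0.4411, -0.2695, 0.5851]
eef_rot: [0.966, 0.042, 0.255, -0.02]
ft_force: [0.2, 0.2, -0.7]
grip_width: 0.0918
finger_force: 0.0
```

```bash
python3 -c "
from w import *
g=st([-.1225,.3115,.264])
s,r,p,_=now(0);z=r.as_matrix()[:,2]
to([.42,.24,.42],g-.12*z,g)"
```

```text
t 13.3 tcp [ 0.4411 -0.2695  0.5851] grasp stand [-0.2656 -0.2491  0.6015] tilt x,y stand deg [28.3  1.1] tool y stand [ 0.008 -1.    -0.018] ft [ 0.2  0.2 -0.7] w 0.0918 ff 0.0
q [-0.98  0.08  1.01  0.47  1.78  0.66]
14 rows of [-4.5, -36.2, 13.1]
3 rows of [6.7, -15.7, 23.9]
3 rows of [-0.0, -0.0, 40.0]
```

Emit:
step_arm(
  plan=[
    [-4.5,-36,13,0],
    [-4.5,-36,13,0],
    [-4.5,-36,13,0],
    [-4.5,-36,13,0],
    [-4.5,-36,13,0],
    [-4.5,-36,13,0],
    [-4.5,-36,13,0],
    [-4.5,-36,13,0],
    [-4.5,-36,13,0],
    [-4.5,-36,13,0],
    [-4.5,-36,13,0],
    [-4.5,-36,13,0],
  ],
)

```text
t: 14.5
tool_pos: [0.4302, 0.1688, 0.4297]
eef_rot: [0.966, 0.046, 0.255, -0.021]
ft_force: [0.3, -1.0, -0.5]
grip_width: 0.0917
finger_force: 0.0
```

Emit:
step_arm(
  plan=[
    [-4.5,-36,13,0],
    [-4.5,-36,13,0],
    [6.5,-16,24,0],
    [6.5,-16,24,0],
    [6.5,-16,24,0],
    [0,0,0,0],
  ],
)

```text
t: 15.1
tool_pos: [0.4762, 0.2949, 0.3483]
eef_rot: [0.967, 0.046, 0.252, -0.02]
ft_force: [-0.7, -0.1, 0.2]
grip_width: 0.0921
finger_force: 0.0
```

```bash
cat > wr.py <<'E'
import sys,cv2
from w import *
def shot(cam,name,crop=None,sc=1):
    m=bot.camera_model(cam);p,d=bot.capture(cam);np.savez(f'pics/{name}.npz',p=p,d=d,**m)
    if crop: u0,u1,v0,v1=crop;p=p[v0:v1,u0:u1]
    cv2.imwrite(f'pics/{name}.png',cv2.resize(p,None,fx=sc,fy=sc,interpolation=cv2.INTER_CUBIC)[:,:,::-1])
E
python3 -c "
from wr import *
g=st([-.1225,.3115,.264])
to(g)
shot('wrist','w1')"
```

```text
t 15.1 tcp [0.4762 0.2949 0.3483] grasp stand [-0.1829  0.3102  0.3647] tilt x,y stand deg [28.   1.2] tool y stand [ 0.015 -1.    -0.016] ft [-0.7 -0.1  0.2] w 0.0921 ff 0.0
q [ 0.53  0.09  1.62 -0.23  0.96  2.09]
3 rows of [1.2, 0.4, 39.1]
```

View pics/w1.png

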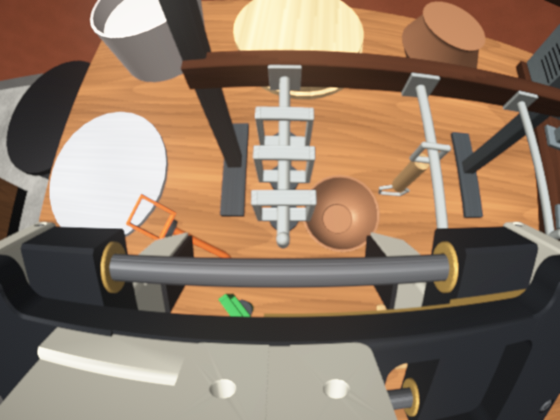

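Wrist view: the three loops on the crowded hook lie at (283,198), (283,153) and (283,115), centred between the fingertips at (165,270) and (395,270). I'll advance and grip.

Emit:
step_arm(
  plan=[
    [0,0,40,0],
    [1,0,40,0],
    [2,0,37,0],
    [0,0,0,0],
  ],
)

```text
t: 15.55
tool_pos: [0.5354, 0.2994, 0.2477]
eef_rot: [0.967, 0.044, 0.251, -0.02]
ft_force: [-0.7, -0.2, -0.1]
grip_width: 0.0918
finger_force: 0.0
```

Emit:
step_arm(
  plan=[
    [0,0,0,0],
    [0,0,0,0],
    [0,0,0,0],
    [0,0,0,0],
    [0,0,0,0],
  ],
  hand=1,
  grip_force=25,
)

```text
t: 16.05
tool_pos: [0.5357, 0.3008, 0.2532]
eef_rot: [0.966, 0.044, 0.255, -0.022]
ft_force: [0.9, -0.3, -0.0]
grip_width: 0.0561
finger_force: 0.0
```

```bash
python3 -c "
from wr import *
s,r,p,g=now(0)
sh=lambda *a: S.apply(a)
to(g+sh(0,0,.028),g+sh(-.1,0,.028))
"
```

```text
t 16.05 tcp [0.5357 0.3008 0.2532] grasp stand [-0.1232  0.3111  0.2695] tilt x,y stand deg [28.3  1.3] tool y stand [ 0.011 -1.    -0.02 ] ft [ 0.9 -0.3 -0. ] w 0.0561 ff 0.0
q [ 0.47  0.26  1.69 -0.25  0.72  2.11]
1 rows of [13.8, -0.6, -24.3]
3 rows of [-29.0, -0.4, -16.5]
```

Emit:
step_arm(
  plan=[
    [-2,0,4,0],
    [0,0,0,0],
    [0,0,0,0],
  ],
)

```text
t: 16.35
tool_pos: [0.5368, 0.3008, 0.2497]
eef_rot: [0.965, 0.043, 0.256, -0.022]
ft_force: [-3.6, -2.9, 9.1]
grip_width: 0.0501
finger_force: 25.0
```

Emit:
step_arm(
  plan=[
    [7,0,-12,0],
    [7,0,-12,0],
    [0,0,0,0],
  ],
)

```text
t: 16.65
tool_pos: [0.5368, 0.3006, 0.2768]
eef_rot: [0.966, 0.043, 0.255, -0.022]
ft_force: [0.3, -0.1, -1.9]
grip_width: 0.0497
finger_force: 25.0
```

```bash
python3 -c "
from wr import *
now();shot('scene','s2',(100,300,180,330),4)
"
```

```text
t 16.65 tcp [0.5368 0.3006 0.2768] grasp stand [-0.1221  0.3108  0.2931] tilt x,y stand deg [28.4  1.3] tool y stand [ 0.011 -1.    -0.021] ft [ 0.3 -0.1 -1.9] w 0.0497 ff 25.0
q [ 0.47  0.24  1.65 -0.24  0.78  2.08]
```

View pics/s2.png

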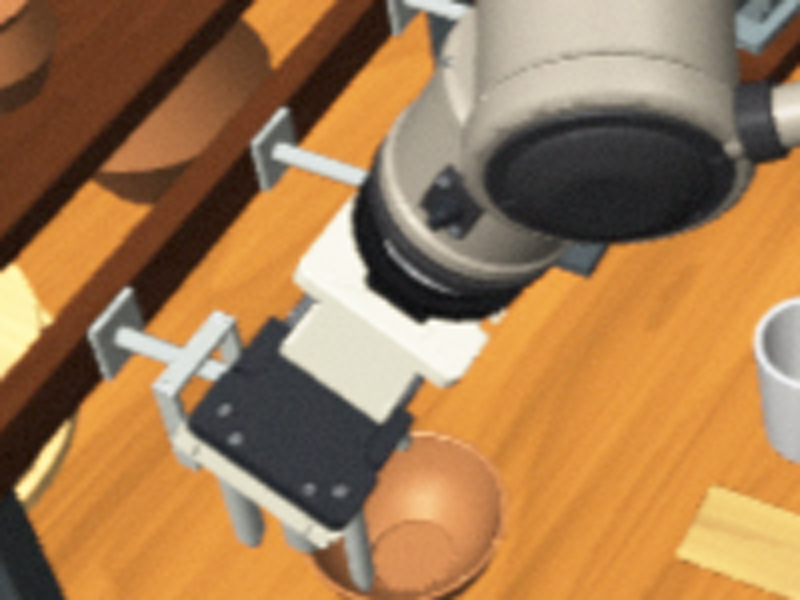

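The hand holds the thin pin lifted by about 27 mm (crop: gripper at (290,430), shank at (355,550)), and the other two pins are undisturbed.

```bash
python3 -c "
from wr import *
s,r,p,g=now(0);z=g[2]
to(st([-.225,.311,z]),st([-.225,.0455,z]),st([-.058,.0455,z]),st([-.058,.0455,.266]),step=35)
"
```

```text
t 16.7 tcp [0.5363 0.3003 0.2754] grasp stand [-0.1226  0.3106  0.2917] tilt x,y stand deg [28.2  1.3] tool y stand [ 0.011 -1.    -0.02 ] ft [-0.  -0.4 -3. ] w 0.0499 ff 25.0
q [ 0.47  0.24  1.65 -0.24  0.78  2.08]
3 rows of [-29.7, -0.5, -16.8]
8 rows of [0.0, 33.2, -0.7]
5 rows of [29.1, 0.4, 16.5]
1 rows of [-12.7, 0.5, 22.4]
```

Emit:
step_arm(
  plan=[
    [-28,0,-19,0],
    [-30,0,-17,0],
    [-30,0,-17,0],
    [0,0,0,0],
    [0,33,-1,0],
    [0,33,-1,0],
    [0,33,-1,0],
    [0,33,-1,0],
    [0,33,-1,0],
    [0,33,-1,0],
    [0,33,-1,0],
    [0,33,-1,0],
  ],
)

```text
t: 17.9
tool_pos: [0.4551, 0.0256, 0.2791]
eef_rot: [0.966, 0.043, 0.254, -0.021]
ft_force: [0.5, 0.5, -3.4]
grip_width: 0.0497
finger_force: 25.0
```

Emit:
step_arm(
  plan=[
    [0,0,0,0],
    [0,0,0,0],
  ],
)

```text
t: 18.1
tool_pos: [0.4552, 0.0261, 0.279]
eef_rot: [0.966, 0.042, 0.253, -0.021]
ft_force: [-0.8, -0.3, -2.0]
grip_width: 0.0498
finger_force: 25.0
```

```bash
python3 -c "
from wr import *
from h import *
s,r,p,g=now(0);z=.294
to(st([-.2,.0455,z]),st([-.058,.0455,z]),st([-.058,.0455,.266]),step=35)
shot('scene','s3',(150,350,120,270),4)
"
```

```text
t 18.1 tcp [0.4552 0.0261 0.279 ] grasp stand [-0.2266  0.0442  0.2954] tilt x,y stand deg [28.2  1.2] tool y stand [ 0.007 -1.    -0.02 ] ft [-0.8 -0.3 -2. ] w 0.0498 ff 25.0
q [-0.24 -0.1   2.01  0.26  0.76  1.1 ]
1 rows of [22.5, -1.1, 14.3]
5 rows of [24.7, 0.2, 14.0]
1 rows of [-13.8, 0.6, 24.4]
```

View pics/s3.png

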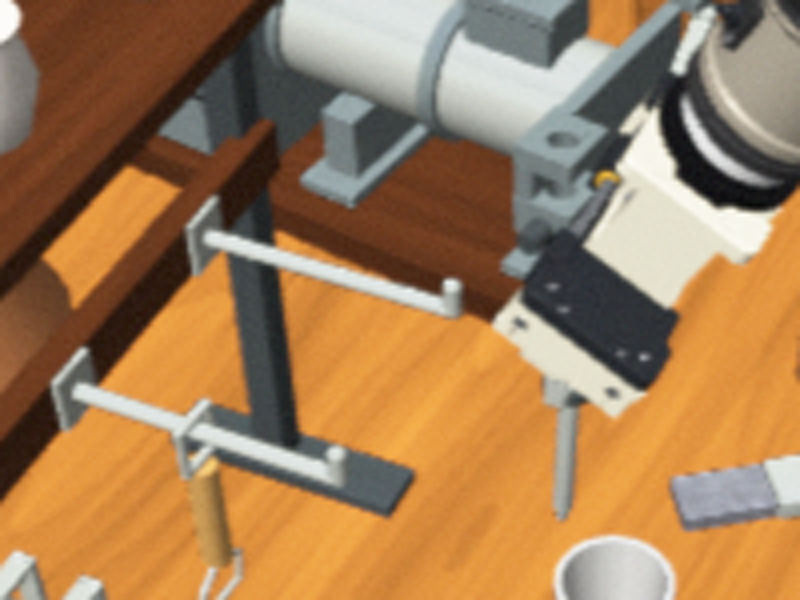

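The thin pin hangs upright in the hand (shank at crop (563,470)), in front of the spare hook tip (452,295). Next I slide it onto the hook.

Emit:
step_arm(
  plan=[
    [22,-1,14,0],
    [25,0,14,0],
    [25,0,14,0],
    [0,0,0,0],
  ],
)

```text
t: 18.55
tool_pos: [0.5406, 0.038, 0.2785]
eef_rot: [0.966, 0.045, 0.254, -0.022]
ft_force: [-0.9, -0.1, -3.7]
grip_width: 0.0497
finger_force: 25.0
```

Emit:
step_arm(
  plan=[
    [25,0,14,0],
    [25,0,14,0],
    [25,0,14,0],
    [0,0,0,0],
  ],
)

```text
t: 18.95
tool_pos: [0.6255, 0.0461, 0.2785]
eef_rot: [0.966, 0.045, 0.254, -0.022]
ft_force: [-0.4, 0.3, -3.0]
grip_width: 0.0497
finger_force: 25.0
```

```bash
python3 -c "
from wr import *
s,r,p,g=now(0)
x,y,z=S.inv().apply(g-O)
to(st([x,y,.266]))
"
```

```text
t 18.95 tcp [0.6255 0.0461 0.2785] grasp stand [-0.0552  0.0497  0.2949] tilt x,y stand deg [28.2  1.4] tool y stand [ 0.013 -1.    -0.02 ] ft [-0.4  0.3 -3. ] w 0.0497 ff 25.0
q [-0.11  0.23  1.65  0.17  0.76  1.28]
1 rows of [-14.2, 0.6, 25.1]
```

Emit:
step_arm(
  plan=[
    [-6,4,11,0],
    [-6,0,11,0],
    [0,0,0,0],
  ],
)

```text
t: 19.25
tool_pos: [0.6222, 0.0423, 0.2515]
eef_rot: [0.967, 0.044, 0.251, -0.022]
ft_force: [0.7, 0.5, -3.1]
grip_width: 0.0504
finger_force: 25.0
```

Emit:
step_arm(
  plan=[
    [-2,0,3.5,0],
    [0,0,0,0],
  ],
)

```text
t: 19.45
tool_pos: [0.6242, 0.0415, 0.2504]
eef_rot: [0.966, 0.044, 0.254, -0.022]
ft_force: [0.5, 0.4, -2.2]
grip_width: 0.0498
finger_force: 25.0
```

Emit:
step_arm(
  plan=[
    [-1.5,0,2.5,0],
    [0,0,0,0],
    [0,0,0,0],
  ],
)

```text
t: 19.75
tool_pos: [0.6253, 0.0412, 0.2499]
eef_rot: [0.965, 0.044, 0.257, -0.021]
ft_force: [-3.5, 1.5, 5.4]
grip_width: 0.0499
finger_force: 25.0
```

Contact with the hook (+5 N). Now release.

Emit:
step_arm(
  plan=[
    [0,0,0,0],
    [0,0,0,0],
    [0,0,0,0],
    [0,0,0,0],
    [0,0,0,0],
  ],
  hand=-1,
)

```text
t: 20.25
tool_pos: [0.6244, 0.0409, 0.2471]
eef_rot: [0.966, 0.043, 0.254, -0.022]
ft_force: [-0.9, -0.0, -0.1]
grip_width: 0.0854
finger_force: 0.0
```

```bash
python3 -c "
from wr import *
s,r,p,g=now(0);z=r.as_matrix()[:,2]
a=g-.1*z;t=st([-.085,.3115,.2645])
to(a,st([-.24,.13,.37]),t-.12*z,t)
"
```

```text
t 20.25 tcp [0.6244 0.0409 0.2471] grasp stand [-0.0567  0.0447  0.2635] tilt x,y stand deg [28.2  1.3] tool y stand [ 0.011 -1.    -0.02 ] ft [-0.9 -0.  -0.1] w 0.0854 ff 0.0
q [-0.12  0.26  1.7   0.19  0.68  1.24]
3 rows of [0.0, -0.0, -33.3]
5 rows of [-21.4, -17.9, -16.2]
6 rows of [13.8, -29.6, 8.7]
3 rows of [0.0, 0.0, 40.0]
```

Emit:
step_arm(
  plan=[
    [0,0,-33,0],
    [0,0,-33,0],
    [0,0,-33,0],
    [-21,-18,-16,0],
    [-21,-18,-16,0],
    [-21,-18,-16,0],
    [-21,-18,-16,0],
    [-21,-18,-16,0],
    [14,-30,9,0],
    [14,-30,9,0],
    [14,-30,9,0],
    [14,-30,9,0],
  ],
)

```text
t: 21.45
tool_pos: [0.4923, 0.2388, 0.3518]
eef_rot: [0.966, 0.044, 0.255, -0.022]
ft_force: [0.2, -0.2, 0.8]
grip_width: 0.0917
finger_force: 0.0
```

Emit:
step_arm(
  plan=[
    [14,-30,9,0],
    [14,-29,9,0],
    [0,0,0,0],
  ],
)

```text
t: 21.75
tool_pos: [0.5204, 0.3022, 0.3498]
eef_rot: [0.966, 0.045, 0.254, -0.022]
ft_force: [0.3, 0.3, -0.3]
grip_width: 0.0916
finger_force: 0.0
```

```bash
cat >> wr.py <<'E'
from h import load,cloud
def loops(name,y0,cam='scene'):
    shot(cam,name);W=cloud(load(f'pics/{name}.npz'));Q=S.inv().apply((W-O).reshape(-1,3))
    k=(abs(Q[:,1]-y0)<.032)&(Q[:,0]>-.15)&(Q[:,0]<-.005)&(Q[:,2]>.277)&(Q[:,2]<.284);P=Q[k]
    h,e=np.histogram(P[:,0],np.arange(-.15,0,.006));print(name,[(round(float(a)+.003,3),int(b)) for a,b in zip(e,h) if b],'y',P[:,1].min().round(4) if len(P) else 0,P[:,1].max().round(4) if len(P) else 0)
    return P
E
python3 -c "
from wr import *
s,r,p,g=now(0);z=r.as_matrix()[:,2]
t=st([-.085,.3115,.2645]);to(t)
loops('s4',.0455);loops('s4b',.3115)
"
```

```text
t 21.75 tcp [0.5204 0.3022 0.3498] grasp stand [-0.1383  0.3138  0.3661] tilt x,y stand deg [28.2  1.4] tool y stand [ 0.013 -1.    -0.02 ] ft [ 0.3  0.3 -0.3] w 0.0916 ff 0.0
q [ 0.49  0.17  1.53 -0.21  0.96  2.05]
3 rows of [-1.2, 1.7, 38.2]
s4 [] y 0 0
s4b [(-0.087, 13), (-0.081, 13), (-0.075, 1), (-0.051, 24), (-0.045, 31), (-0.039, 9)] y 0.2986 0.3364
```

Emit:
step_arm(
  plan=[
    [-1,2,38,0],
    [-1,0,38,0],
    [-1,0,38,0],
    [0,0,0,0],
    [0,0,0,0],
  ],
)

```text
t: 22.35
tool_pos: [0.5727, 0.3032, 0.2506]
eef_rot: [0.966, 0.043, 0.254, -0.021]
ft_force: [1.1, 0.3, 0.9]
grip_width: 0.0917
finger_force: 0.0
```

```bash
python3 -c "
from wr import *
to(st([-.085,.3115,.2645]))
loops('s5',.0455,'side')
"
```

```text
t 22.35 tcp [0.5727 0.3032 0.2506] grasp stand [-0.0861  0.3104  0.2669] tilt x,y stand deg [28.2  1.2] tool y stand [ 0.009 -1.    -0.019] ft [1.1 0.3 0.9] w 0.0917 ff 0.0
q [ 0.44  0.32  1.61 -0.23  0.73  2.06]
1 rows of [-0.2, -1.0, 2.7]
s5 [(-0.063, 11), (-0.057, 14), (-0.051, 6)] y 0.0227 0.051
```

Emit:
step_arm(
  plan=[
    [0,-1,2.5,0],
    [0,0,0,0],
    [0,0,0,0],
    [0,0,0,0],
    [0,0,0,0],
    [0,0,0,0],
    [0,0,0,0],
    [0,0,0,0],
  ],
  hand=1,
)

```text
t: 23.2
tool_pos: [0.5739, 0.3053, 0.248]
eef_rot: [0.966, 0.043, 0.254, -0.021]
ft_force: [-1.0, -1.0, 0.8]
grip_width: 0.0496
finger_force: 25.0
```

Emit:
step_arm(
  plan=[
    [7,0,-12.5,0],
    [7,0,-12.5,0],
    [0,0,0,0],
  ],
)

```text
t: 23.5
tool_pos: [0.5744, 0.3052, 0.2781]
eef_rot: [0.966, 0.043, 0.255, -0.022]
ft_force: [0.6, 0.9, -2.1]
grip_width: 0.0499
finger_force: 25.0
```

```bash
python3 -c "
from wr import *
s,r,p,g=now(0);x,y,z=S.inv().apply(g-O)
to(st([-.225,.312,.294]),st([-.225,.0455,.294]),step=36)
"
```

```text
t 23.5 tcp [0.5744 0.3052 0.2781] grasp stand [-0.0843  0.3122  0.2945] tilt x,y stand deg [28.3  1.3] tool y stand [ 0.011 -1.    -0.021] ft [ 0.6  0.9 -2.1] w 0.0499 ff 25.0
q [ 0.45  0.3   1.56 -0.22  0.8   2.04]
4 rows of [-30.6, -0.3, -17.3]
8 rows of [0.0, 33.3, -0.8]
```

Emit:
step_arm(
  plan=[
    [-30.5,0,-17.5,0],
    [-30.5,0,-17.5,0],
    [-30.5,0,-17.5,0],
    [-30.5,0,-17.5,0],
    [0,33,-1,0],
    [0,33,-1,0],
    [0,33,-1,0],
    [0,33,-1,0],
    [0,33,-1,0],
    [0,33,-1,0],
    [0,33,-1,0],
    [0,33,-1,0],
  ],
)

```text
t: 24.7
tool_pos: [0.4542, 0.027, 0.2782]
eef_rot: [0.966, 0.043, 0.253, -0.022]
ft_force: [0.7, -1.7, -4.2]
grip_width: 0.0495
finger_force: 25.0
```

Emit:
step_arm(
  plan=[
    [0,0,0,0],
    [0,0,0,0],
  ],
)

```text
t: 24.9
tool_pos: [0.4544, 0.0274, 0.2782]
eef_rot: [0.966, 0.042, 0.253, -0.022]
ft_force: [0.2, 0.2, -4.0]
grip_width: 0.0502
finger_force: 25.0
```

```bash
python3 -c "
from wr import *
s,r,p,g=now(0);x,y,z=S.inv().apply(g-O)
to(st([-.112,.0455,.294]),step=38)
"
```

```text
t 24.9 tcp [0.4544 0.0274 0.2782] grasp stand [-0.2272  0.0456  0.2946] tilt x,y stand deg [28.1  1.2] tool y stand [ 0.008 -1.    -0.02 ] ft [ 0.2  0.2 -4. ] w 0.0502 ff 25.0
q [-0.23 -0.1   2.02  0.26  0.76  1.11]
4 rows of [25.0, 0.2, 14.3]
```

Emit:
step_arm(
  plan=[
    [25,1,14.3,0],
    [25,1,14.3,0],
    [25,1,14.3,0],
    [25,1,14.3,0],
    [0,0,0,0],
    [-6,0,11,0],
    [-6,0,11,0],
    [0,0,0,0],
    [0,0,0,0],
  ],
)

```text
t: 25.8
tool_pos: [0.5698, 0.0368, 0.2534]
eef_rot: [0.966, 0.044, 0.254, -0.022]
ft_force: [0.1, -0.4, -3.3]
grip_width: 0.0499
finger_force: 25.0
```

```bash
python3 -c "
from wr import *
now()"
```

```text
t 25.8 tcp [0.5698 0.0368 0.2534] grasp stand [-0.1114  0.0452  0.2698] tilt x,y stand deg [28.2  1.3] tool y stand [ 0.012 -1.    -0.02 ] ft [ 0.1 -0.4 -3.3] w 0.0499 ff 25.0
q [-0.15  0.15  1.82  0.22  0.68  1.2 ]
```

Grip was at TCP z 0.248, so about 5 mm more to go.

Emit:
step_arm(
  plan=[
    [-2,0,4,0],
    [-0.7,0,1.5,0],
    [0,0,0,0],
    [0,0,0,0],
  ],
)

```text
t: 26.2
tool_pos: [0.5711, 0.0359, 0.2483]
eef_rot: [0.966, 0.043, 0.255, -0.022]
ft_force: [-1.0, 1.8, -0.3]
grip_width: 0.0499
finger_force: 25.0
```

Emit:
step_arm(
  plan=[
    [0,0,0,0],
    [0,0,0,0],
    [0,0,0,0],
    [0,0,0,0],
    [0,0,0,0],
  ],
  hand=-1,
)

```text
t: 26.7
tool_pos: [0.5708, 0.0358, 0.2476]
eef_rot: [0.966, 0.043, 0.254, -0.022]
ft_force: [0.4, -0.4, 0.5]
grip_width: 0.0853
finger_force: 0.0
```

```bash
python3 -c "
from wr import *
s,r,p,g=now(0);z=r.as_matrix()[:,2]
t=st([-.0475,.3115,.2645])
to(g-.1*z,st([-.24,.13,.38]),t-.14*z,t)
"
```

```text
t 26.7 tcp [0.5708 0.0358 0.2476] grasp stand [-0.1105  0.044   0.2639] tilt x,y stand deg [28.2  1.3] tool y stand [ 0.011 -1.    -0.02 ] ft [ 0.4 -0.4  0.5] w 0.0853 ff 0.0
q [-0.15  0.16  1.83  0.22  0.66  1.19]
3 rows of [-0.0, 0.0, -33.3]
4 rows of [-13.9, -22.4, -15.7]
6 rows of [18.4, -29.5, 9.9]
4 rows of [0.0, 0.0, 35.0]
```

Emit:
step_arm(
  plan=[
    [0,0,-33,0],
    [0,0,-33,0],
    [0,0,-33,0],
    [-14,-22,-16,0],
    [-14,-22,-16,0],
    [-14,-22,-16,0],
    [-14,-22,-16,0],
    [18,-30,10,0],
    [18,-30,10,0],
    [18,-30,10,0],
    [18,-30,10,0],
    [18,-30,10,0],
  ],
)

```text
t: 27.9
tool_pos: [0.5228, 0.2696, 0.3673]
eef_rot: [0.966, 0.044, 0.254, -0.022]
ft_force: [0.4, -1.0, 0.1]
grip_width: 0.0918
finger_force: 0.0
```

Emit:
step_arm(
  plan=[
    [18,-28,10,0],
    [0,0,0,0],
    [0,0,0,0],
  ],
)

```text
t: 28.2
tool_pos: [0.54, 0.2981, 0.3671]
eef_rot: [0.966, 0.044, 0.253, -0.021]
ft_force: [-0.8, 0.3, -0.4]
grip_width: 0.092
finger_force: 0.0
```

```bash
python3 -c "
from wr import *
t=st([-.0475,.3115,.2645]);to(t)
loops('s6',.0455,'side');loops('s7',.0455);loops('s8',.3115,'side')
p=cv2.imread('pics/s6.png');cv2.imwrite('pics/s6c.png',cv2.resize(p[140:290,150:350],None,fx=4,fy=4))
"
```

```text
t 28.2 tcp [0.54   0.2981 0.3671] grasp stand [-0.119   0.3081  0.3834] tilt x,y stand deg [28.2  1.3] tool y stand [ 0.012 -1.    -0.019] ft [-0.8  0.3 -0.4] w 0.092 ff 0.0
q [ 0.46  0.19  1.46 -0.19  1.01  2.01]
4 rows of [1.0, -0.1, 34.7]
s6 [(-0.117, 18), (-0.111, 32), (-0.105, 22), (-0.063, 15), (-0.057, 27), (-0.051, 22), (-0.027, 1)] y 0.0229 0.0742
s7 [(-0.147, 1), (-0.117, 16), (-0.111, 27), (-0.105, 15)] y 0.039 0.0703
s8 [(-0.069, 1), (-0.057, 3), (-0.051, 17), (-0.045, 18), (-0.039, 2)] y 0.3105 0.3378
```

View pics/s6c.png

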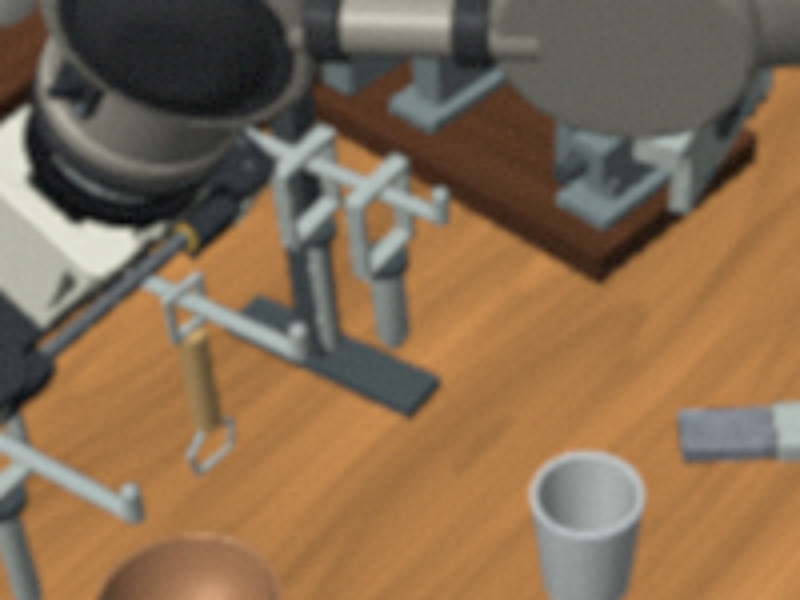

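Side view: thick pin at crop (380,215) and thin pin at (305,190) hang on the spare hook, and the hoop tool is in place. Next: shut the gate with the empty hand before fetching the rear pin.

```bash
python3 -c "
from wr import *
from h import *
L0=np.array([.5713,-.2071])
for n in('scene','side'):
    c=load(f'pics/{n}0.npz');W=cloud(c).reshape(-1,3)
    d=np.linalg.norm(W[:,:2]-[.545,-.21],axis=1)
    for nm,z0,z1 in(('lug',.1985,.206),('glug',.1785,.186)):
        P=W[(W[:,2]>z0)&(W[:,2]<z1)&(d<.06)]
        # raster
        print(n,nm,len(P),'min',P[:,:2].min(0).round(3),'max',P[:,:2].max(0).round(3))
    P=W[(W[:,2]>.186)&(W[:,2]<.195)&(W[:,0]>.48)&(W[:,0]<.58)&(W[:,1]>-.42)&(W[:,1]<-.225)]
    b,a=np.polyfit(P[:,1],P[:,0],1)
    for _ in range(8):
        e=P[:,0]-a-b*P[:,1];k=abs(e)<.009;b,a=np.polyfit(P[k,1],P[k,0],1)
    print(n,'gate line x=',a.round(4),'+',b.round(4),'*y',k.sum(),'y rng',P[k,1].min(),P[k,1].max())
    g=c['p'].astype(float).sum(2)
    # dark hole centroids near expected
    for nm,p,z in(('L',[.5713,-.2071,.202],.202),('G',[.518,-.21,.182],.182)):
        u,v=proj(c,np.array(p));u,v=int(round(u)),int(round(v));q=g[v-5:v+6,u-6:u+7]
        w=np.clip(np.percentile(q,75)*.85-q,0,None);yy,xx=np.indices(q.shape)
        uu=(w*xx).sum()/w.sum()+u-6;vv=(w*yy).sum()/w.sum()+v-5
        print(nm,(u,v),uu.round(1),vv.round(1),ray(c,uu,vv,z).round(4))
        if n=='scene':print((q/3).astype(int))
c=load('pics/scene0.npz')
W=cloud(c);print('clay',W[200:212:6,365:390:12].round(3).tolist())
"
```

```text
scene lug 201 min [ 0.553 -0.254] max [ 0.6   -0.182]
scene glug 162 min [ 0.502 -0.266] max [ 0.601 -0.186]
scene gate line x= 0.4782 + -0.2051 *y 202 y rng -0.41187943096659796 -0.2365633092573003
L (291, 155) 292.5 156.7 [ 0.5646 -0.2028  0.202 ]
[[172 162 163 165 164 164 163 163 162 159 157 144 112]
 [165 164 161 164 165 162 162 161 160 160 160 160 157]
 [165 165 163 159 158 150 157 161 160 159 161 160 161]
 [165 157 133 107 107 118 125 130 145 156 158 148 153]
 [163 134  90  85 100 109 117 122 116 136 146 156 159]
 [161 144 104  88 102 111 121 118 115 125 155 161 158]
 [163 154 137 118 117 125 126 134 131 148 158 157 141]
 [163 163 161 161 159 157 160 159 159 160 158 139 101]
 [154 164 160 165 164 164 165 161 159 159 143 102  68]
 [131 146 155 161 159 162 160 164 160 142 104  70  63]
 [124 126 128 139 143 151 159 158 142 102  70  62  62]]
G (310, 167) 312.5 168.9 [ 0.5073 -0.205   0.182 ]
[[193 225 228 226 227 228 228 227 225 224 222 224 221]
 [200 225 222 222 224 226 225 226 227 225 224 224 217]
 [214 218 206 191 183 189 195 209 220 223 225 224 202]
 [225 202 154 140 153 167 17
[... 163 characters left out ...]
203 206 214 224 220 175 111]
 [226 228 228 228 227 225 226 223 226 224 204 140  99]
 [203 210 216 224 224 225 226 225 224 224 175 113  92]
 [183 188 186 188 194 195 207 213 219 216 157 101  90]
 [181 180 180 180 179 174 178 180 184 176 130  92  89]]
side lug 167 min [ 0.551 -0.253] max [ 0.601 -0.181]
side glug 136 min [ 0.501 -0.267] max [ 0.596 -0.183]
side gate line x= 0.4774 + -0.2071 *y 173 y rng -0.41070699666738564 -0.23415034901439968
L (301, 159) 303.1 160.3 [ 0.5632 -0.2065  0.202 ]
G (317, 171) 315.9 170.5 [ 0.5233 -0.2113  0.182 ]
clay [[[0.38, -0.289, 0.059], [0.35, -0.305, 0.059], [0.321, -0.321, 0.059]], [[0.372, -0.269, 0.057], [0.343, -0.285, 0.057], [0.313, -0.299, 0.058]]]
```

```bash
python3 -c "
from wr import *
to([.42,.24,.43],[.42,-.2,.36],[.465,-.262,.155],[.555,-.262,.155],grasp=False)
from h import *
for n in('scene','side'):
    c=load(f'pics/{n}0.npz');g=c['p'].astype(np.float32).mean(2);L=[]
    for p,z,th in(([.571,-.2065,.202],.202,145),([.518,-.2095,.182],.182,200)):
        u,v=[int(round(float(a))) for a in proj(c,np.array(p))]
        q=cv2.resize(g[v-8:v+9,u-10:u+11],None,fx=8,fy=8,interpolation=cv2.INTER_CUBIC)
        _,lab,stt,cen=cv2.connectedComponentsWithStats((q<th).astype(np.uint8));k=lab[60:76,70:98].ravel();k=np.bincount(k[k>0]).argmax()
        U=(cen[k][0]+.5)/8-.5+u-10;V=(cen[k][1]+.5)/8-.5+v-8
        print(n,z,stt[k].tolist(),U.round(2),V.round(2),ray(c,U,V,z).round(4))
" | grep -v ^q
```

```text
t 28.35 tcp [0.5398 0.2969 0.3683] grasp stand [-0.1194  0.3069  0.3846] tilt x,y stand deg [28.3  1.3] tool y stand [ 0.01 -1.   -0.02] ft [0.9 0.1 0.6] w 0.0919 ff 0.0
4 rows of [-19.4, 11.0, -29.0]
12 rows of [-5.5, 36.6, 2.7]
6 rows of [-11.1, 11.7, 32.7]
3 rows of [26.0, 2.8, 14.7]
scene 0.202 [42, 45, 74, 36, 2048] 290.14 154.49 [ 0.5743 -0.208   0.202 ]
scene 0.182 [43, 41, 67, 34, 1807] 308.94 165.87 [ 0.5208 -0.2115  0.182 ]
side 0.202 [0, 0, 168, 136, 19546] 301.95 160.04 [ 0.5665 -0.2055  0.202 ]
side 0.182 [0, 0, 168, 136, 22825] 317.01 172.0 [ 0.517  -0.2077  0.182 ]
```

Emit:
step_arm(
  plan=[
    [-19,11,-29,0],
    [-19,11,-29,0],
    [-19,11,-29,0],
    [-19,11,-29,0],
    [-5.5,36.5,2.5,0],
    [-5.5,36.5,2.5,0],
    [-5.5,36.5,2.5,0],
    [-5.5,36.5,2.5,0],
    [-5.5,36.5,2.5,0],
    [-5.5,36.5,2.5,0],
    [-5.5,36.5,2.5,0],
    [-5.5,36.5,2.5,0],
  ],
  hand=1,
)

```text
t: 29.55
tool_pos: [0.42, -0.0532, 0.3863]
eef_rot: [0.966, 0.043, 0.255, -0.021]
ft_force: [0.8, -0.3, -0.2]
grip_width: 0.0019
finger_force: 0.0
```

Emit:
step_arm(
  plan=[
    [-5.5,36.5,2.5,0],
    [-5.5,36.5,2.5,0],
    [-5.5,36.5,2.5,0],
    [-5.5,36.5,2.5,0],
    [-11,12,32.5,0],
    [-11,12,32.5,0],
    [-11,12,32.5,0],
    [-11,12,32.5,0],
    [-11,12,32.5,0],
    [-11,12,32.5,0],
    [0,0,0,0],
  ],
)

```text
t: 30.65
tool_pos: [0.4642, -0.2614, 0.1563]
eef_rot: [0.966, 0.042, 0.252, -0.024]
ft_force: [0.5, 0.2, 1.4]
grip_width: 0.0004
finger_force: 0.0
```

```bash
python3 -c "
from wr import *
to([.545,-.262,.155],grasp=False)
"
```

```text
t 30.65 tcp [ 0.4642 -0.2614  0.1563] grasp stand [-0.2418 -0.2431  0.1727] tilt x,y stand deg [28.   1.5] tool y stand [ 0.009 -1.    -0.025] ft [0.5 0.2 1.4] w 0.0004 ff 0.0
q [-0.92  0.29  1.96  0.68  0.75  0.09]
3 rows of [23.2, 2.7, 13.4]
```

Emit:
step_arm(
  plan=[
    [17,2,10,0],
    [17,2,10,0],
    [17,2,10,0],
    [17,2,10,0],
    [0,0,0,0],
  ],
)

```text
t: 31.15
tool_pos: [0.5463, -0.2623, 0.1608]
eef_rot: [0.966, 0.044, 0.255, -0.021]
ft_force: [0.2, 0.9, 0.3]
grip_width: 0.0006
finger_force: 0.0
```

Emit:
step_arm(
  plan=[
    [5,0.5,3,0],
    [5,0.5,3,0],
    [0,0,0,0],
  ],
)

```text
t: 31.45
tool_pos: [0.556, -0.2623, 0.1588]
eef_rot: [0.966, 0.044, 0.254, -0.021]
ft_force: [-7.1, 1.0, 5.1]
grip_width: 0.0006
finger_force: 3.9
```

Emit:
step_arm(
  plan=[
    [3,0,1.7,0],
    [3,0,1.7,0],
    [0,0,0,0],
  ],
)

```text
t: 31.75
tool_pos: [0.5575, -0.2622, 0.1586]
eef_rot: [0.967, 0.044, 0.25, -0.021]
ft_force: [-53.6, -2.4, 30.2]
grip_width: 0.0002
finger_force: 26.4
```

Hard stop reached. Back off and return for the rear pin, checking the gate with the camera on the way.

Emit:
step_arm(
  plan=[
    [-6,0,-3,0],
    [-26,-3,-15,0],
    [-26,-3,-15,0],
    [-26,-3,-15,0],
    [11,-12,-32.5,0],
    [11,-12,-32.5,0],
    [11,-12,-32.5,0],
    [11,-12,-32.5,0],
    [11,-12,-32.5,0],
    [11,-12,-32.5,0],
    [5.5,-36.5,-2.5,0],
    [5.5,-36.5,-2.5,0],
  ],
)

```text
t: 32.95
tool_pos: [0.4211, -0.1244, 0.3748]
eef_rot: [0.966, 0.042, 0.255, -0.02]
ft_force: [0.2, 1.2, 0.4]
grip_width: 0.0006
finger_force: 0.0
```

Emit:
step_arm(
  plan=[
    [5.5,-36.5,-2.5,0],
    [5.5,-36.5,-2.5,0],
    [5.5,-36.5,-2.5,0],
    [5.5,-36.5,-2.5,0],
    [5.5,-36.5,-2.5,0],
    [5.5,-36.5,-2.5,0],
    [5.5,-36.5,-2.5,0],
    [5.5,-36.5,-2.5,0],
    [5.5,-36.5,-2.5,0],
  ],
  hand=-1,
)

```text
t: 33.85
tool_pos: [0.4216, 0.2058, 0.4247]
eef_rot: [0.966, 0.043, 0.255, -0.022]
ft_force: [0.3, 0.0, -0.5]
grip_width: 0.0677
finger_force: 0.0
```

```bash
python3 -c "
from wr import *
s,r,p,g=now(0);z=r.as_matrix()[:,2]
t=st([-.0475,.3115,.2645]);to(t-.14*z,t)
shot('scene','s9');shot('side','s9b')
a=cv2.imread('pics/s9.png')[105:205,235:345];b=cv2.imread('pics/s9b.png')[105:205,235:345]
cv2.imwrite('pics/s9c.png',np.hstack([cv2.resize(x,(396,360),interpolation=cv2.INTER_CUBIC) for x in(a,b)]))
"
```

```text
t 33.85 tcp [0.4216 0.2058 0.4247] grasp stand [-0.2449  0.2261  0.441 ] tilt x,y stand deg [28.3  1.3] tool y stand [ 0.01 -1.   -0.02] ft [ 0.3  0.  -0.5] w 0.0677 ff 0.0
q [ 0.37 -0.13  1.64 -0.13  1.13  1.88]
5 rows of [16.8, -16.0, 22.6]
4 rows of [0.0, -0.0, 35.0]
```

View pics/s9c.png

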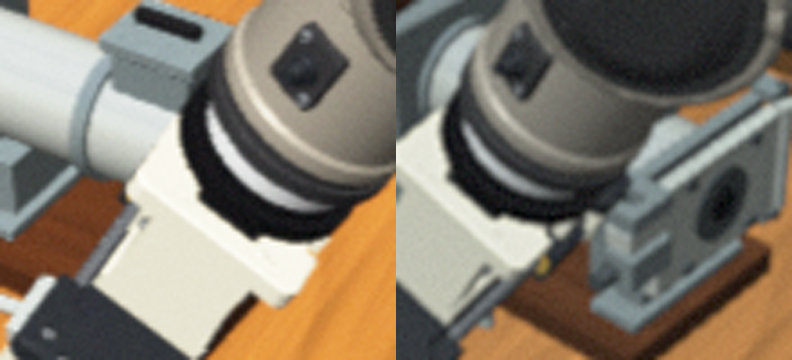

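The side view (right half) shows the gate flush between the lugs at (650,210), so it is shut. Now the rear pin.

Emit:
step_arm(
  plan=[
    [17,-16,22.5,0],
    [17,-16,22.5,0],
    [17,-16,22.5,0],
    [17,-16,22.5,0],
    [17,-16,22.5,0],
    [0,0,0,0],
    [0,0,0,0],
  ],
)

```text
t: 34.65
tool_pos: [0.5436, 0.2964, 0.3687]
eef_rot: [0.966, 0.043, 0.253, -0.021]
ft_force: [-0.6, -0.9, 0.6]
grip_width: 0.0918
finger_force: 0.0
```

```bash
python3 -c "
from wr import *
to(st([-.0475,.3115,.2645]))
for n in('scene','side'):
    P=loops('s10'+n,.3115,n);P=P[abs(P[:,0]+.0475)<.012];print(P.mean(0))
"
```

```text
t 34.65 tcp [0.5436 0.2964 0.3687] grasp stand [-0.1157  0.3061  0.385 ] tilt x,y stand deg [28.2  1.2] tool y stand [ 0.009 -1.    -0.019] ft [-0.6 -0.9  0.6] w 0.0918 ff 0.0
q [ 0.46  0.19  1.45 -0.19  1.01  2.  ]
4 rows of [0.0, -0.6, 34.6]
s10scene [(-0.111, 1), (-0.063, 1), (-0.051, 36), (-0.045, 39), (-0.039, 9), (-0.015, 1)] y 0.3046 0.3359
[-0.04691682  0.32251853  0.27937756]
s10side [(-0.051, 23), (-0.045, 18), (-0.039, 5)] y 0.3169 0.3381
[-0.04742771  0.32769585  0.27890317]
```

Emit:
step_arm(
  plan=[
    [0,-1,34.5,0],
    [0,-1,34.5,0],
    [0,-1,34.5,0],
    [0,-1,34.5,0],
    [0,0,0,0],
    [0,0,0,0],
  ],
)

```text
t: 35.35
tool_pos: [0.6104, 0.3098, 0.2505]
eef_rot: [0.966, 0.043, 0.254, -0.022]
ft_force: [-0.1, -0.5, 0.7]
grip_width: 0.0918
finger_force: 0.0
```

```bash
python3 -c "
from wr import *
to(st([-.0475,.3115,.2645]))"
```

```text
t 35.35 tcp [0.6104 0.3098 0.2505] grasp stand [-0.048   0.3137  0.2669] tilt x,y stand deg [28.3  1.3] tool y stand [ 0.01 -1.   -0.02] ft [-0.1 -0.5  0.7] w 0.0918 ff 0.0
q [ 0.42  0.38  1.51 -0.21  0.76  2.02]
1 rows of [-0.8, 2.3, 2.2]
```

Emit:
step_arm(
  plan=[
    [-0.8,2.2,2.2,0],
    [0,0,0,0],
    [0,0,0,0],
    [0,0,0,0],
    [0,0,0,0],
    [0,0,0,0],
    [0,0,0,0],
    [0,0,0,0],
  ],
  hand=1,
  grip_force=50,
)

```text
t: 36.15
tool_pos: [0.6112, 0.3082, 0.2471]
eef_rot: [0.966, 0.043, 0.254, -0.022]
ft_force: [-1.7, -1.0, 1.7]
grip_width: 0.0495
finger_force: 49.9
```

Emit:
step_arm(
  plan=[
    [7,0,-12.5,0],
    [7,0,-12.5,0],
    [0,0,0,0],
  ],
)

```text
t: 36.45
tool_pos: [0.6117, 0.3081, 0.2773]
eef_rot: [0.966, 0.043, 0.255, -0.022]
ft_force: [0.1, 0.2, -1.8]
grip_width: 0.0495
finger_force: 49.9
```

```bash
python3 -c "
from wr import *
s,r,p,g=now(0);x,y,z=S.inv().apply(g-O)
a=st([-.235,.312,.297])
to(a,a+[0,0,.1],[.41,-.19,.40],[.45,-.2085,.39],step=38)
"
```

```text
t 36.45 tcp [0.6117 0.3081 0.2773] grasp stand [-0.0469  0.312   0.2937] tilt x,y stand deg [28.4  1.3] tool y stand [ 0.011 -1.    -0.021] ft [ 0.1  0.2 -1.8] w 0.0495 ff 49.9
q [ 0.42  0.36  1.47 -0.19  0.82  2.  ]
5 rows of [-32.4, -0.4, -19.2]
3 rows of [16.5, -0.7, -29.0]
13 rows of [-2.9, 36.8, -2.8]
2 rows of [14.2, 11.2, 13.6]
```

Emit:
step_arm(
  plan=[
    [-32.5,0,-18.5,0],
    [-32.5,0,-18.5,0],
    [-32.5,0,-18.5,0],
    [-32.5,0,-18.5,0],
    [-32.5,0,-18.5,0],
    [0,0,0,0],
    [16.5,0,-29,0],
    [16.5,0,-29,0],
    [16.5,0,-29,0],
    [-3,37,-3,0],
    [-3,37,-3,0],
    [-3,37,-3,0],
  ],
)

```text
t: 37.65
tool_pos: [0.4234, 0.1754, 0.3765]
eef_rot: [0.966, 0.044, 0.254, -0.022]
ft_force: [0.3, -1.5, -2.2]
grip_width: 0.0495
finger_force: 49.9
```

Emit:
step_arm(
  plan=[
    [-3,37,-3,0],
    [-3,37,-3,0],
    [-3,37,-3,0],
    [-3,37,-3,0],
    [-3,37,-3,0],
    [-3,37,-3,0],
    [-3,37,-3,0],
    [-3,37,-3,0],
    [0,0,0,0],
    [0,0,0,0],
  ],
)

```text
t: 38.65
tool_pos: [0.419, -0.1228, 0.3796]
eef_rot: [0.966, 0.042, 0.253, -0.022]
ft_force: [-0.6, 0.4, -2.6]
grip_width: 0.0498
finger_force: 49.9
```

```bash
python3 -c "
from wr import *
s,r,p,g=now(0)
shot('scene','s11');shot('side','s12')
to([.45,-.2085,.39],[.5735,-.2078,.375],step=38)
a=cv2.imread('pics/s11.png')[100:230,220:360];b=cv2.imread('pics/s12.png')[100:230,220:360]
cv2.imwrite('pics/s11c.png',np.hstack([cv2.resize(x,(400,371),interpolation=cv2.INTER_CUBIC) for x in(a,b)]))
"
```

```text
t 38.75 tcp [ 0.4191 -0.121   0.3801] grasp stand [-0.2749 -0.0993  0.3964] tilt x,y stand deg [28.2  1.3] tool y stand [ 0.011 -1.    -0.02 ] ft [ 1.   0.6 -2.5] w 0.0495 ff 49.9
q [-0.75 -0.17  1.79  0.42  1.21  0.64]
3 rows of [8.4, 30.0, 6.5]
4 rows of [24.9, 2.8, 18.4]
```

View pics/s11c.png

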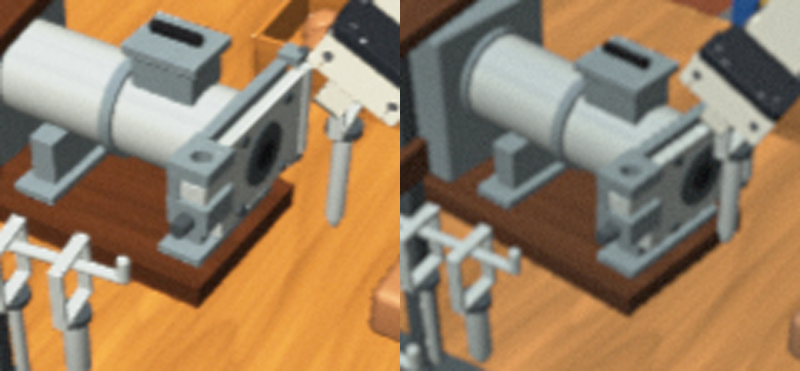

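Both views: the gate is shut, with the lug hole at scene crop (205,155) and side crop (628,168). The pin hangs upright in the hand at scene (340,175). I'll measure pin axis and hole in the same cameras.

```bash
cat > fit.py <<'E'
from wr import *
from h import *
from scipy.optimize import least_squares
def pin(name,g,z0,z1):
    W=cloud(load(f'pics/{name}.npz')).reshape(-1,3)
    P=W[(np.hypot(*(W[:,:2]-g[:2]).T)<.02)&(W[:,2]>z0)&(W[:,2]<z1)]
    zm=(z0+z1)/2
    f=lambda a:np.hypot(P[:,0]-a[0]-a[2]*(P[:,2]-zm),P[:,1]-a[1]-a[3]*(P[:,2]-zm))-.008
    a=least_squares(f,[g[0],g[1],0,0],loss='soft_l1',f_scale=.001).x
    print(name,'pin n',len(P),'axis xy',a[:2].round(4),'minus grasp mm',((a[:2]-g[:2])*1000).round(1),'slope',a[2:].round(3));return a
def hole(name,p,th):
    c=load(f'pics/{name}.npz');g=c['p'].astype(np.float32).mean(2);u,v=[int(round(float(x))) for x in proj(c,np.array(p))]
    q=cv2.resize(g[v-8:v+9,u-10:u+11],None,fx=8,fy=8,interpolation=cv2.INTER_CUBIC)
    for t in th:
        _,lab,stt,cen=cv2.connectedComponentsWithStats((q<t).astype(np.uint8))
        for k in range(1,len(stt)):
            x,y,w,h,A=stt[k]
            if A>500 and x>0 and y>0 and x+w<168 and y+h<136:
                U=(cen[k][0]+.5)/8-.5+u-10;V=(cen[k][1]+.5)/8-.5+v-8;print(name,t,[int(i) for i in stt[k]],round(U,2),round(V,2),ray(c,U,V,p[2]).round(4))
if __name__=='__main__':
    s,r,p,g=now(0);print(g)
    for n in('s11','s12'):
        pin(n,g,g[2]-.125,g[2]-.062);hole(n,[.5735,-.2075,.202],(110,120,130,135,140,145,150))
E
python3 fit.py
```

```text
[ 0.40995396 -0.12218693  0.39642736]
s11 pin n 158 axis xy [ 0.4099 -0.1202] minus grasp mm [-0.  2.] slope [ 0.003 -0.028]
s11 120 [55, 50, 32, 26, 646] 288.44 154.34 [ 0.5785 -0.2064  0.202 ]
s11 130 [53, 49, 59, 29, 1281] 289.63 154.43 [ 0.5756 -0.2076  0.202 ]
s11 135 [52, 48, 61, 30, 1459] 289.75 154.45 [ 0.5753 -0.2077  0.202 ]
s11 140 [52, 47, 63, 32, 1631] 289.84 154.46 [ 0.5751 -0.2077  0.202 ]
s11 145 [51, 46, 65, 34, 1800] 289.89 154.47 [ 0.5749 -0.2077  0.202 ]
s11 150 [49, 45, 68, 37, 1989] 289.92 154.49 [ 0.5748 -0.2077  0.202 ]
s12 pin n 152 axis xy [ 0.41   -0.1181] minus grasp mm [0.1 4. ] slope [ 0.001 -0.021]
s12 110 [58, 59, 42, 24, 706] 299.02 159.35 [ 0.5748 -0.2033  0.202 ]
s12 120 [55, 56, 53, 29, 1191] 299.56 159.33 [ 0.5737 -0.2043  0.202 ]
s12 130 [52, 53, 64, 35, 1750] 299.84 159.3 [ 0.5731 -0.2049  0.202 ]
s12 135 [51, 51, 67, 39, 2084] 299.96 159.31 [ 0.5729 -0.205   0.202 ]
s12 140 [48, 48, 73, 45, 2516] 300.05 159.3 [ 0.5727 -0.2052  0.202 ]
```

```bash
python3 -c "
from wr import *
to([.45,-.2094,.39],[.5738,-.2094,.372],step=35)
"
```

```text
t 38.75 tcp [ 0.4191 -0.121   0.3801] grasp stand [-0.2749 -0.0993  0.3964] tilt x,y stand deg [28.2  1.3] tool y stand [ 0.011 -1.    -0.02 ] ft [ 1.   0.6 -2.5] w 0.0495 ff 49.9
q [-0.75 -0.17  1.79  0.42  1.21  0.64]
3 rows of [8.4, 30.2, 6.5]
4 rows of [24.6, 3.0, 19.0]
```

Emit:
step_arm(
  plan=[
    [8.5,30,6.5,0],
    [8.5,30,6.5,0],
    [8.5,30,6.5,0],
    [24.5,3,19,0],
    [24.5,3,19,0],
    [24.5,3,19,0],
    [24.5,3,19,0],
    [0,0,0,0],
    [0,0,0,0],
    [0,0,0,0],
  ],
)

```text
t: 39.75
tool_pos: [0.5825, -0.2068, 0.3566]
eef_rot: [0.966, 0.044, 0.254, -0.022]
ft_force: [-0.4, 0.6, -1.9]
grip_width: 0.0492
finger_force: 49.9
```

```bash
python3 -c "
from fit import *
s,r,p,g=now(0);print('g',g)
shot('scene','s13');shot('side','s14')
for n in('s13','s14'):pin(n,g,g[2]-.125,g[2]-.062)
to([.5738,-.2094,.342],[.5738,-.2094,.300],[.5738,-.2094,.2535],step=15)
"
```

```text
g [ 0.57326443 -0.20804927  0.37291068]
s13 pin n 144 axis xy [ 0.574  -0.2047] minus grasp mm [0.7 3.4] slope [-0.019 -0.012]
s14 pin n 128 axis xy [ 0.5737 -0.2036] minus grasp mm [0.4 4.4] slope [ 0.015 -0.023]
t 39.85 tcp [ 0.5822 -0.2076  0.357 ] grasp stand [-0.1197 -0.1994  0.3733] tilt x,y stand deg [28.3  1.3] tool y stand [ 0.011 -1.    -0.019] ft [ 0.1 -0.3 -2.2] w 0.0497 ff 49.9
q [-0.65  0.21  1.46  0.4   1.12  0.72]
3 rows of [-4.9, 0.4, 9.2]
3 rows of [-6.9, 0.3, 12.2]
4 rows of [-5.7, 0.2, 10.1]
```

Emit:
step_arm(
  plan=[
    [-5,2,9,0],
    [-5,0,9,0],
    [-5,0,9,0],
    [0,0,0,0],
  ],
)

```text
t: 40.25
tool_pos: [0.5826, -0.2097, 0.3234]
eef_rot: [0.966, 0.043, 0.253, -0.022]
ft_force: [0.8, -0.7, -2.7]
grip_width: 0.0496
finger_force: 49.9
```

Emit:
step_arm(
  plan=[
    [-6,0,10.5,0],
    [-6,0,10.5,0],
    [0,0,0,0],
  ],
)

```text
t: 40.55
tool_pos: [0.5835, -0.2114, 0.3007]
eef_rot: [0.966, 0.043, 0.255, -0.019]
ft_force: [3.9, -7.9, -7.1]
grip_width: 0.0494
finger_force: 49.9
```

```bash
python3 -c "
from fit import *
s,r,p,g=now();print('g',g)
shot('scene','s15');shot('side','s16')
for n in('s15','s16'):pin(n,g,.215,g[2]-.062)
"
```

```text
t 40.55 tcp [ 0.5835 -0.2114  0.3007] grasp stand [-0.1188 -0.2032  0.317 ] tilt x,y stand deg [28.3  1. ] tool y stand [ 0.009 -1.    -0.014] ft [ 3.9 -7.9 -7.1] w 0.0494 ff 49.9
q [-0.65  0.24  1.57  0.43  0.98  0.65]
g [ 0.57428916 -0.21246982  0.31699773]
s15 pin n 81 axis xy [ 0.5758 -0.2099] minus grasp mm [1.6 2.6] slope [-0.004 -0.026]
s16 pin n 65 axis xy [ 0.5757 -0.2085] minus grasp mm [1.5 3.9] slope [-0.042  0.013]
```

Emit:
step_arm(
  plan=[
    [1,2,0.5,0],
    [0,0,0,0],
    [0,0,0,0],
  ],
)

```text
t: 40.95
tool_pos: [0.5842, -0.2118, 0.3007]
eef_rot: [0.966, 0.043, 0.254, -0.021]
ft_force: [2.4, -5.8, -5.9]
grip_width: 0.0489
finger_force: 49.9
```

Emit:
step_arm(
  plan=[
    [1,3,0.5,0],
    [0,0,0,0],
    [0,0,0,0],
  ],
)

```text
t: 41.25
tool_pos: [0.5855, -0.213, 0.301]
eef_rot: [0.966, 0.044, 0.254, -0.022]
ft_force: [0.2, -0.2, -3.2]
grip_width: 0.0495
finger_force: 50.0
```

Lateral force is nulled, so continue down.

Emit:
step_arm(
  plan=[
    [-5,0,9,0],
    [-5,0,9,0],
    [0,0,0,0],
    [0,0,0,0],
  ],
)

```text
t: 41.65
tool_pos: [0.5857, -0.213, 0.28]
eef_rot: [0.966, 0.043, 0.254, -0.022]
ft_force: [-0.9, 0.6, -2.5]
grip_width: 0.0494
finger_force: 50.0
```

Emit:
step_arm(
  plan=[
    [-5,0,9,0],
    [0,0,0,0],
    [-5,0,9,0],
    [0,0,0,0],
  ],
)

```text
t: 42.05
tool_pos: [0.5857, -0.2137, 0.2589]
eef_rot: [0.966, 0.043, 0.254, -0.021]
ft_force: [-1.5, -3.9, -2.3]
grip_width: 0.0497
finger_force: 49.9
```

Emit:
step_arm(
  plan=[
    [-5,1.5,8.5,0],
    [0,0,0,0],
    [0,0,0,0],
  ],
)

```text
t: 42.35
tool_pos: [0.5855, -0.214, 0.249]
eef_rot: [0.966, 0.044, 0.253, -0.022]
ft_force: [0.1, -1.6, -7.9]
grip_width: 0.0497
finger_force: 49.9
```

Emit:
step_arm(
  plan=[
    [-4,0,7,0],
    [0,0,0,0],
    [0,0,0,0],
  ],
)

```text
t: 42.65
tool_pos: [0.5858, -0.2137, 0.2421]
eef_rot: [0.966, 0.044, 0.254, -0.022]
ft_force: [-1.9, 0.8, -1.8]
grip_width: 0.0497
finger_force: 49.9
```

Emit:
step_arm(
  plan=[
    [-2,0,3.5,0],
    [0,0,0,0],
    [0,0,0,0],
  ],
)

```text
t: 42.95
tool_pos: [0.5859, -0.2136, 0.2385]
eef_rot: [0.966, 0.044, 0.254, -0.022]
ft_force: [-3.6, 1.8, 0.9]
grip_width: 0.0493
finger_force: 49.9
```

Seat estimate is 0.203; a little more until the collar takes load.

Emit:
step_arm(
  plan=[
    [-2,0,3,0],
    [0,0,0,0],
    [0,0,0,0],
  ],
)

```text
t: 43.25
tool_pos: [0.5864, -0.2134, 0.2372]
eef_rot: [0.965, 0.044, 0.256, -0.021]
ft_force: [-6.6, 5.8, 13.0]
grip_width: 0.0495
finger_force: 50.0
```

Emit:
step_arm(
  plan=[
    [-1.5,0,2.5,0],
    [0,0,0,0],
  ],
)

```text
t: 43.45
tool_pos: [0.5871, -0.2132, 0.237]
eef_rot: [0.965, 0.044, 0.258, -0.021]
ft_force: [-13.2, 8.0, 26.2]
grip_width: 0.0494
finger_force: 50.0
```

```bash
python3 -c "
from fit import *
s,r,p,g=now();print('g',g)
shot('scene','s17');shot('side','s18')
a=cv2.imread('pics/s17.png')[100:230,220:360];b=cv2.imread('pics/s18.png')[100:230,220:360]
cv2.imwrite('pics/s17c.png',np.hstack([cv2.resize(x,(400,371),interpolation=cv2.INTER_CUBIC) for x in(a,b)]))
"
```

```text
t 43.45 tcp [ 0.5871 -0.2132  0.237 ] grasp stand [-0.1154 -0.2054  0.2533] tilt x,y stand deg [28.6  1.2] tool y stand [ 0.012 -1.    -0.017] ft [-13.2   8.   26.2] w 0.0494 ff 50.0
q [-0.65  0.31  1.67  0.49  0.84  0.55]
g [ 0.57780482 -0.21440698  0.25331417]
```

View pics/s17c.png

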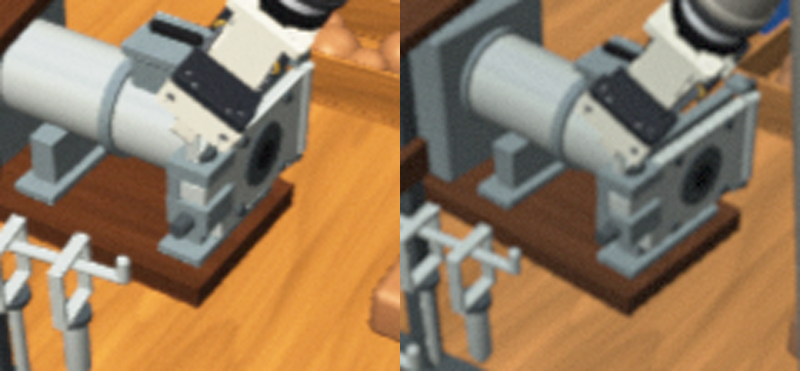

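The collar is on the top lug (scene crop (200,152)): hard stop at the expected height, pin upright. Release and back off.

Emit:
step_arm(
  plan=[
    [1,0,-1.5,0],
    [0,0,0,0],
    [0,0,0,0],
    [0,0,0,0],
    [0,0,0,0],
    [0,0,0,0],
  ],
  hand=-1,
)

```text
t: 44.15
tool_pos: [0.5856, -0.2139, 0.2331]
eef_rot: [0.966, 0.043, 0.254, -0.022]
ft_force: [-0.8, 1.2, 0.0]
grip_width: 0.0904
finger_force: 0.0
```

Emit:
step_arm(
  plan=[
    [0,0,-20,0],
    [0,0,-30,0],
    [0,0,-30,0],
    [0,0,-30,0],
    [0,0,-30,0],
    [0,0,-30,0],
    [-25,15,-15,0],
    [-25,15,-15,0],
    [-25,15,-15,0],
    [0,0,0,0],
    [0,0,0,0],
  ],
)

```text
t: 45.25
tool_pos: [0.4195, -0.2784, 0.3827]
eef_rot: [0.966, 0.042, 0.254, -0.021]
ft_force: [-0.4, 0.3, 0.1]
grip_width: 0.0919
finger_force: 0.0
```

```bash
python3 -c "
from fit import *
s,r,p,g=now()
for n,c in(('s19','scene'),('s20','side')):
    loops(n,.0455,c);W=cloud(load(f'pics/{n}.npz')).reshape(-1,3)
    k=(np.hypot(W[:,0]-.5745,W[:,1]+.208)<.04)&(W[:,2]>.265)
    P=W[k];print('handle top',len(P),P.mean(0).round(4),np.percentile(P[:,2],[50,95]).round(4))
cv2.imwrite('pics/s19c.png',cv2.resize(cv2.imread('pics/s19.png')[100:260,180:380],None,fx=3.75,fy=3.75))
"
```

```text
t 45.25 tcp [ 0.4195 -0.2784  0.3827] grasp stand [-0.2879 -0.2562  0.399 ] tilt x,y stand deg [28.3  1.2] tool y stand [ 0.009 -1.    -0.02 ] ft [-0.4  0.3  0.1] w 0.0919 ff 0.0
q [-1.04  0.03  1.6   0.49  1.32  0.37]
s19 [(-0.147, 2), (-0.117, 19), (-0.111, 46), (-0.105, 27), (-0.063, 16), (-0.057, 42), (-0.051, 29)] y 0.0204 0.0722
handle top 67 [ 0.5771 -0.2099  0.2688] [0.2686 0.2712]
s20 [(-0.117, 19), (-0.111, 30), (-0.105, 21), (-0.063, 14), (-0.057, 28), (-0.051, 17), (-0.045, 2)] y 0.0221 0.0734
handle top 54 [ 0.5771 -0.2084  0.2682] [0.2679 0.2708]
```

View pics/s19c.png

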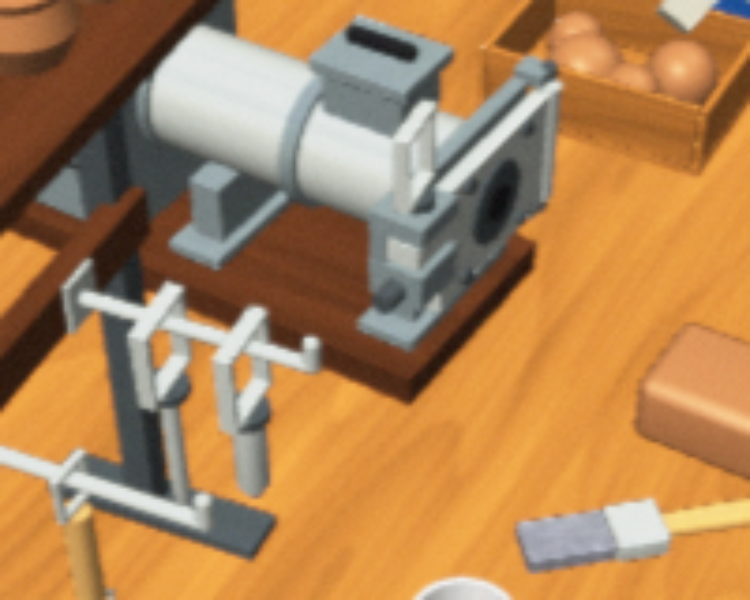

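The view shows the pin upright with its collar on the lug (415,195), handle top at 0.270 m as expected for seated. The gate is shut and both front pins hang on the spare hook at (160,340) and (245,370).

```bash
python3 -c "
from cell import bot
print(bot.sign_off())"
```

```text
the job is handed in; nothing more can be done
None
```

The job is handed in; no verdict came back. At the last look (45 s in) the gate was shut, the rear pin was seated upright with its collar on the top lug, and both front pins were hanging on the spare hook.

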